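Wedge a power brick tight in the sloping repair cradle

TASK

Stand the black power brick on edge in the sloping metal bed of the repair cradle, close against the straight cheek on its far side, and let go of it. Then take the thicker of the two wooden wedges and drive it tip first, flat face against the brick, firmly down into the gap between the brick and the slanted fence on the near side, so that the brick is locked tight against the cheek; leave the wedge there. Leave the thin wedge in its stand and do not push the other things about.

Things in the scene. Friction and masses are not known exactly. Their poses are not given: they have to be found in the camera images.
- power_brick: black laptop power brick, a plain box of about 0.38 kg standing on its long narrow edge: 36 mm thick (its x), 92 mm long (its y), 70 mm tall (its z). Origin: centre of the underside.
- bed: sloping aluminium cradle bed, fixed. Origin: middle of its floor, 52 mm above the desk. z: square to the floor, leaning 30 degrees from vertical to the left (seen from the robot); x: up the slope, to the right; y: level, away from the robot. Floor 112 (x) x 110 mm. Lip at the low end: inner face x = -48 mm, 26 mm high. The brick goes length along x; at the cheek its centre has y = +12 mm
- cheek: straight aluminium cheek, far side of the bed, 96 x 18 x 34 mm, fixed; inner face upright to z = 28 mm, top edge bevelled. Origin: foot of its inner face, at x = 0, y = +30 mm, z = 0 of the bed; axes as the bed's.
- wedge: thicker wooden wedge, 60 g, 105 mm long, 32 mm wide (x = +-16 mm), 12 mm thick at the tip, 33 mm at the head. It stands tip down in a stand that hides its lowest 30 mm, with 1.5 mm play, and comes out straight up. Origin: centre of the tip's end face; z: tip to head; flat face at y = +6 mm (its last 6 mm bevelled); sloping face from y = -6 mm at the tip to -27 mm at the head.
- thin_wedge: the thinner wooden wedge, same length and width, 7 mm thick at the tip, 15.4 mm at the head, in a stand of its own; too thin for the gap. The two stands may be swapped. Origin and axes as for the thick wedge.
- stand_thick: plywood stand of the thick wedge, fixed: foot 64 (x) x 84 (y) x 6 mm, two walls up to z = 36 mm; the wedge stands at its origin on the foot, axes along the stand's. Origin: centre of the underside.
- stand_thin: plywood stand of the thin wedge, fixed, like the other. Origin: centre of the underside.
- flux_jar: loose bystander: small round jar, 43 mm wide, 29 mm high. Origin: centre of the underside.
- solder_spool: loose bystander: spool standing on its flange, 52 mm wide, 34 mm high. Origin: centre of the underside.
- parts_tin: loose bystander: flat round tin, 67 mm wide, 24 mm high. Origin: centre of the underside.
- fence_foot (a point): foot of the inner face of the slanted fence, near side of the bed, fixed, 96 mm long, 34 mm high; at x = 0, y = -15.2 mm, z = 0 of the bed, axes as the bed's. The face leans outward 1:5 like the wedge, to y = -20.8 mm of the bed at z = 28 mm; above that the edge is bevelled outward by 6 mm.
- wedge_seat (a point): where the wedge's origin comes to rest when it jams, axes along the bed's: x = 0, y = -12 mm, z about 14 mm of the bed. A push of about 20 N along the wedge, in all, locks it; friction keeps it tight. Axes as the bed's.
- cradle: plywood base under the bed, 150 (x) x 130 x 10 mm, fixed to the desk. Origin: centre of the underside; the bed's origin is 52 mm above it.

How it is judged:
On the way:
1. the power brick stands on the bed's floor within 7 mm of the cheek, let go, while the thick wedge is still out of the gap (z of power_brick in the frame of bed between -0.004 and 0.005 m and x of power_brick in the frame of bed between -0.006 and 0.02 m and y of power_brick in the frame of bed between 0.005 and 0.016 m and angle between the z axis of power_brick and the z axis of bed, either way round below 0.2 rad and contact force between the fingers and power_brick below 0.2 N and distance between wedge and wedge_seat above 0.06 m), for 0.2 s.
At the end, for the whole second after the job is handed in: Brick down on the bed (4 mm), 6 mm below to 20 mm above its middle, flat on the cheek (3 mm, 0.05 rad turn, 0.07 lean). Thick wedge in the gap, tip under 21 mm above the floor, within 35 mm of the middle, straight to 0.1 rad. Brick-cheek and wedge-brick press over 3 N; at rest (contact force between power_brick and cheek above 3 N and contact force between wedge and power_brick above 3 N and z of power_brick in the frame of bed between -0.004 and 0.004 m and x of power_brick in the frame of bed between -0.006 and 0.02 m and y of power_brick in the frame of bed above 0.009 m and angle between the z axis of power_brick and the z axis of bed, either way round below 0.07 rad and angle between the x axis of power_brick and the y axis of cheek, either way round below 0.05 rad and z of wedge in the frame of bed below 0.021 m and x of wedge in the frame of bed between -0.035 and 0.035 m and angle between the z axis of wedge and the z axis of bed, either way round below 0.1 rad and linear speed of each of wedge, power_brick below 0.01 m/s); the robot touches nothing.
It fails at once if the thin wedge is moved by more than 30 mm (distance of thin_wedge from where it was at the start of the episode above 0.03 m).
It fails at once if a bystander is pushed more than 30 mm (distance of any of flux_jar, solder_spool, parts_tin from where it was at the start of the episode above 0.03 m).
It also fails if it takes over 72 s, if anything falls off the work surface, if the arm or the gripper's body presses on something with over 40 N, if the wrist force passes 120 N, or if a joint passes its speed limit or range.

ROBOT

A 7-joint arm with a two-finger parallel gripper is mounted at the origin on a cart in front of the work surface, level with it; the furniture and walls round the work are solid. World frame = base frame: x ahead of the robot, y to its left, z up, the work surface at z = 0. Lengths are in m, angles in rad, forces in N, time in s.
With the tool pointing down it reaches from about 0.4 to 0.875 m from the base axis. Payload 6.5 kg.
Tool frame: the origin (TCP) lies on the mounting face of the last link; the fingertips stand 173 mm ahead of it and the grasp point (between the pads) lies manip.tcp_to_grasp ahead of it (manip.tcp_to_grasp is the distance from the TCP to the grasp point, in m); z points along the fingers, y is the line along which they close (so a half turn about z gives the same grasp; the last joint's range is limited). The gripper opens to 85 mm and grips with 20 to 120 N. Pads are 22 mm wide; open, the fingers measure 114 mm over their backs; the gripper's body (76 mm by 85 mm) begins 54 mm behind the grasp point. The pads swing forward as they close: fully open they stand 13 mm farther back than shut.
Start: joints at [1.079, 0.536, -0.004, 1.538, 0.003, 1.067, -0.071], TCP at [0.268, -0.592, 0.405] pointing down, gripper open.
Joint ranges: [-2.7, 2.7], [-0.37, 2.16], [-1.27, 1.26], [0.24, 2.4], [-1.31, 4.45], [0.19, 1.91], [-2.76, 2.76]. Speed limits (rad/s): [2.39, 2.39, 3.14, 3.14, 3.14, 3.14, 3.14].

INTERFACE

Orientations are given as a unit quaternion [w, x, y, z].
In Python, from plant import manip gives the robot as it stands.
- The arm moves only by the tool steer_hand, called after "Call:" as a command line: name --argument value ..., lists and objects as JSON in quotes. Schema: {"type":"object","properties":{"motion":{"type":"array","items":{"type":"number"},"minItems":5,"maxItems":25},"clamp_n":{"type":"number"},"only":{"type":"string"},"quiet":{"type":"boolean"},"lines":{"type":"string"}},"required":["motion"],"additionalProperties":false}. motion is one flat list of numbers that holds 1 to 5 rows one after another, with no inner brackets; each row has 5 numbers: dx, dy, dz in cm, then a turn about the tool's z in units of 0.05 rad, then the finger opening in m; each row is the pose to reach, as a shift and turn from the pose commanded when the call began, along the tool's axes at that moment; what a row does not reach only later rows make up. A row lasts 1/8 s, in which the tool goes at most 0.0625 m and 0.188 rad, less where a joint would pass 70% of its speed; a pose out of reach is approached as far as the arm can. The fingers move at their own pace and stop on an object; clamp_n is the grip in N (left out, the last holds). Time passes only in rows, so rows that do not move let the fingers close. The tool returns the time, the measured TCP pose, the force, the opening and the grip force at its end. only (a regular expression) keeps the lines of the reply that match it, lines (a string "A,B") keeps lines A to B, and quiet returns only ok. Input that does not fit is refused with a message, and nothing moves.
- manip.get_state(): the state, without advancing time (a new reading comes with each control period).
- manip.camera(name): name is "side" or "top" or "wrist"; returns a dict with "pixels" (400x640x3 uint8, red, green, blue), "depth" (400x640 float32, m along the optical axis (not along the pixel's ray), 0 where there is no reading), "camera_matrix" (3x3 intrinsics, pixels), "R" (3x3) and "t" (3): a world point X has camera coordinates R X + t. Camera axes: x right, y down, z forward; pixel columns grow to the right and rows downward; lengths in m; the calibration is good to about 2 mm. A picture is of the moment at which its call begins.
- manip.hand_in(): hands the job in; it is judged then, once.
The state is a dict: "t": time; "joint_pos": joint angles; "joint_vel": joint speeds; "joint_efforts": joint torques, N m; "ee_pos": TCP position; "ee_rot": TCP orientation; "ft_force": force on the tool from outside, world axes, zero at the start; "torque": the same for the moment, N m; "gripper_width": finger opening in m; "gripper_force": force on a finger pad.
Only numpy, scipy, OpenCV 4.12 (cv2) and the standard library are available. Lean on these libraries where they do the work, as an engineer would, in place of code of your own. Each camera call takes 0.05 s, during which the arm holds its last target. There are 200 camera calls.

## Working session

There is one attempt and no reset: what is moved stays moved. The work goes in short steps, Python scripts to look and compute and a tool call to move; the robot and the scene stay as the last step left them, time stands still between calls to the robot, and variables do not carry over. Pictures are saved under pics/ and viewed, at most 13 in all, crops included, and the job is handed in when it is done.

```bash
ls; mkdir -p pics
```

Run:
```python
from plant import manip
import cv2,numpy as np
for n in("top","side"):
    c=manip.camera(n); np.savez(f"pics/{n}.npz",**c); cv2.imwrite(f"pics/{n}.png",c["pixels"][:,:,::-1])
    print(n,c["camera_matrix"].round(1).tolist(),c["R"].round(3).tolist(),c["t"].round(3).tolist())
print(manip.get_state(),manip.tcp_to_grasp)
```

```text
pics
plant.py
top [[492.8, 0.0, 318.0], [0.0, 492.8, 198.4], [0.0, 0.0, 1.0]] [[0.026, -0.999, -0.021], [-0.993, -0.023, -0.112], [0.111, 0.023, -0.994]] [-0.033, 0.545, 1.173]
side [[442.1, 0.0, 314.9], [0.0, 442.1, 204.7], [0.0, 0.0, 1.0]] [[-0.831, -0.556, 0.007], [-0.256, 0.372, -0.892], [0.494, -0.743, -0.451]] [0.45, 0.212, 0.742]
{'t': 0.1, 'joint_pos': array([ 1.0787991 ,  0.53711707, -0.00444114,  1.53881567,  0.00261024,
        1.06729749, -0.07121063]), 'joint_vel': array([ 3.48241597e-04, -2.03477322e-03,  1.81628828e-03, -2.78004497e-03,
       -4.99242384e-04, -5.26031367e-04,  4.76229010e-05]), 'joint_efforts': array([ 3.11992881e-03, -5.84565890e+01,  1.05250351e+00, -2.59778059e+01,
        1.27896902e-02,  4.62089825e-03,  5.17267176e-05]), 'ee_pos': array([ 0.26835563, -0.59167428,  0.40386705]), 'ee_rot': array([-7.81520884e-04,  9.77415020e-01,  2.11327265e-01, -2.34437515e-04]), 'ft_force': array([-0.07546825, -0.13992327,  0.22127248]), 'torque': array([-0.010941  ,  0.03368727,  0.02168379]), 'gripper_force': 0.0, 'gripper_width': 0.08562554186945322} 0.1547
```
View pics/top.png

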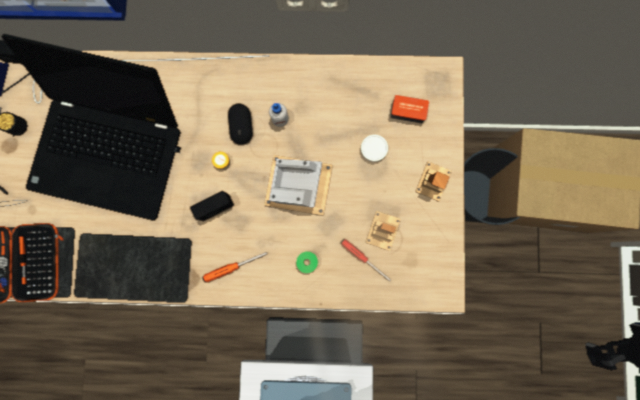

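View pics/side.png

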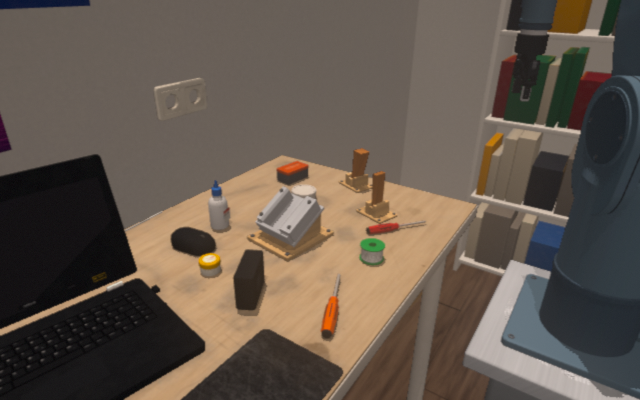

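The top view shows the brick at (212,206), the cradle at (299,184), and the two wedge stands at (434,182) and (385,232). The bystanders are the jar at (221,160), the spool at (307,262) and the tin at (374,148). In the side view the wedges stand at (360,165) and (377,190). Next I'll crop both views and check depth.

Create h.py:
```python
import numpy as np,cv2
def cloud(c):
    K=c["camera_matrix"];d=c["depth"];v,u=np.mgrid[:400,:640]
    P=np.stack([(u-K[0,2])/K[0,0]*d,(v-K[1,2])/K[1,1]*d,d],-1)
    X=(P-c["t"])@c["R"]; X[d==0]=np.nan
    return X
def load(n): return dict(np.load(f"pics/{n}.npz"))
def rect(p): 
    r=cv2.minAreaRect((p*1000).astype(np.float32)); return [np.round(a,1) for a in r]
```

Run:
```python
from h import *
t=load("top");s=load("side")
A=cv2.resize(t["pixels"][130:270,190:460],None,fx=2.9,fy=2.9,interpolation=3)[:300+106]
B=cv2.resize(s["pixels"][140:260,230:420],None,fx=3,fy=3,interpolation=3)
cv2.imwrite("pics/tc.png",A[:,:,::-1]);cv2.imwrite("pics/sc.png",B[:,:,::-1])
for n,c in(("top",t),("side",s)):
    X=cloud(c)
    boxes={"top":dict(brick=(188,188,236,224),ta=(418,160,455,202),tb=(366,210,406,250),cr=(262,152,335,218),jar=(210,150,232,172),spool=(294,248,320,276),tin=(358,132,390,164)),
     "side":dict(brick=(232,248,268,310),ta=(338,146,376,192),tb=(358,168,398,222),cr=(246,186,334,256))}[n]
    for k,(a,b,e,f) in boxes.items():
        Q=X[b:f,a:e].reshape(-1,3);Q=Q[np.isfinite(Q[:,0])]
        print(n,k,"zmax",np.percentile(Q[:,2],[90,98,99.7]).round(4), "desk",np.median(Q[abs(Q[:,2])<.008,2]).round(4))
        for z0 in ((.012,.03) if k in("jar","spool","tin") else (.015,.05,.085)):
            q=Q[Q[:,2]>z0]
            if len(q)>4: print("   z>",z0,len(q),rect(q[:,:2]))
```

```text
top brick zmax [0.0703 0.0725 0.0747] desk -0.0006
   z> 0.015 752 [array([520.3, 239.5]), array([37.7, 92.5]), np.float64(28.1)]
   z> 0.05 635 [array([520.5, 239.7]), array([37.4, 92.1]), np.float64(28.3)]
top ta zmax [0.1074 0.1108 0.113 ] desk 0.0013
   z> 0.015 422 [array([ 594.2, -300.8]), array([50.7, 50.6]), np.float64(68.8)]
   z> 0.05 236 [array([ 585.7, -297.5]), array([32.8, 32.8]), np.float64(69.9)]
   z> 0.085 216 [array([ 585.6, -297.4]), array([32.9, 32.7]), np.float64(70.5)]
top tb zmax [0.0371 0.1106 0.1129] desk 0.0016
   z> 0.015 311 [array([ 471.1, -178.4]), array([49.6, 36.9]), np.float64(72.2)]
   z> 0.05 122 [array([ 474.1, -179.4]), array([31.9, 14.5]), np.float64(73.1)]
   z> 0.085 105 [array([ 474.1, -179.4]), array([31.9, 14.5]), np.float64(73.1)]
top cr zmax [0.0837 0.1006 0.1053] desk -0.0002
   z> 0.015 2095 [array([581.3,  32.7]), array([142.4, 122.6]), np.float64(82.2)]
   z> 0.05 1590 [array([581.6,  37. ]), array([110.9, 110.5]), np.float64(81.7)]
   z> 0.085 444 [array([576.2,  22.5]), array([ 53.8, 103.3]), np.float64(82.4)]
top jar zmax [0.0293 0
[... 907 characters left out ...]
40.4, 195.1]), np.float64(44.9)]
   z> 0.085 224 [array([ 534.8, -240.3]), array([ 40.4, 195.1]), np.float64(44.9)]
side tb zmax [0.0721 0.1096 0.1126] desk 0.0021
   z> 0.015 758 [array([ 516.9, -235. ]), array([ 58.9, 203. ]), np.float64(35.6)]
   z> 0.05 327 [array([ 526.8, -237. ]), array([ 33.1, 183.7]), np.float64(40.1)]
   z> 0.085 157 [array([ 477.1, -177.9]), array([35.7, 16.9]), np.float64(71.7)]
side cr zmax [0.0801 0.0993 0.1058] desk 0.0021
   z> 0.015 2947 [array([589.6,  15.6]), array([158.6, 430.6]), np.float64(14.3)]
   z> 0.05 1903 [array([582.4, 101.8]), array([118.1, 247.1]), np.float64(0.2)]
   z> 0.085 443 [array([580.2,  25.5]), array([ 51.6, 105.2]), np.float64(81.7)]
```

View pics/tc.png

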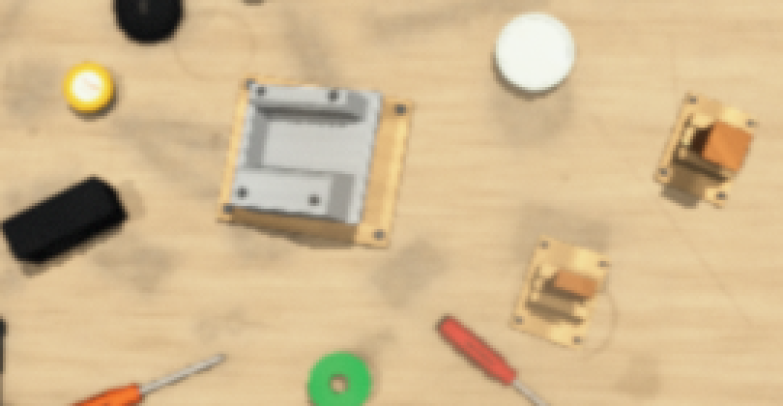

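View pics/sc.png

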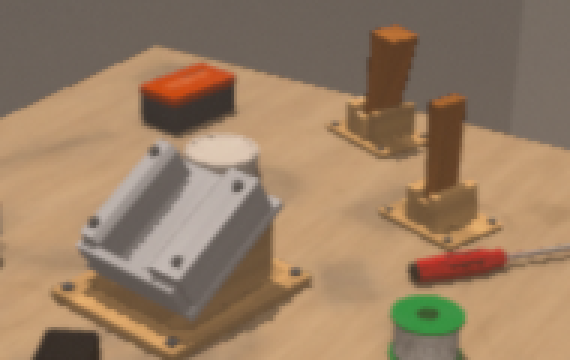

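The crops show that the right stand (727,145 in the top crop) holds the thick wedge, with a 33×33 mm head. The thin one is at (575,285). The stand walls flank only the wedge's ±y faces. The bed slopes down to the left, the fence is near and the cheek is far. Next I'll fit frames to all of these.

Run:
```python
from h import *
from scipy.optimize import least_squares
T=cloud(load("top"));S=cloud(load("side"))
def sel(X,box,zl,zh):
    a,b,e,f=box;Q=X[b:f,a:e].reshape(-1,3);return Q[(Q[:,2]>zl)&(Q[:,2]<zh)]
for nm,X,box in(("top",T,(415,157,458,205)),("side",S,(325,140,400,195))):
    for zl,zh in((.004,.01),(.03,.042),(.095,.12)):
        q=sel(X,box,zl,zh);q=q[np.hypot(q[:,0]-.59,q[:,1]+.29)<.07]
        if len(q)>4: print("thick",nm,zl,len(q),rect(q[:,:2]),q.mean(0).round(4))
for nm,X,box in(("top",T,(255,145,340,222)),("side",S,(240,180,340,262))):
    q=sel(X,box,.006,.014);q=q[np.hypot(q[:,0]-.58,q[:,1]-.03)<.12];print("base",nm,rect(q[:,:2]),len(q))
# bed fit
import itertools
def frame(p):
    x0,y0,yaw=p[:3];z0=.052;th=np.radians(30)
    f=np.array([np.cos(yaw),np.sin(yaw),0]); r=np.array([np.sin(yaw),-np.cos(yaw),0])
    k=np.array([0,0,1.]);bx=r*np.cos(th)+k*np.sin(th);bz=-r*np.sin(th)+k*np.cos(th)
    return np.array([x0,y0,z0]),np.stack([bx,f,bz],1)
for nm,X,box in(("top",T,(255,145,340,222)),("side",S,(240,180,340,262))):
    q=sel(X,box,.02,.12);q=q[np.hypot(q[:,0]-.58,q[:,1]-.03)<.09]
    def res(p):
        o,R=frame(p);b=(q-o)@R;b[:,2]-=p[3]
        # distance to nearest surface: floor z=0, walltops z=34, cheek face y=30, fence face, lip x=-48 
        fl=np.where((b[:,1]>-16)&(b[:,1]<31)&(b[:,0]>-49),abs(b[:,2]),1)
        ct=np.where(abs(b[:,1]-.042)<.008,abs(b[:,2]-.034),1)
        cf=np.where((b[:,2]>0.003)&(b[:,2]<.028)&(abs(b[:,0])<.048),abs(b[:,1]-.03),1)
        ff=np.where((b[:,2]>0.003)&(b[:,2]<.028)&(abs(b[:,0])<.048),abs(b[:,1]+.0152+.2*b[:,2]),1)
        lp=np.where((b[:,2]>0.003)&(b[:,2]<.026),abs(b[:,0]+.048),1)
        return np.minimum(np.min([fl,ct,cf,ff,lp],0),.006)
    best=min((least_squares(res,[x,y,w,0],x_scale=[.01,.01,.1,.01],diff_step=1e-3) for x in(.575,.582,.59) for y in(.02,.028,.036) for w in(-.1,-.15,-.2)),key=lambda r:r.cost)
    print("bed",nm,best.x.round(4),best.cost,len(q))
    o,R=frame(best.x);b=(q-o)@R
    m=(abs(b[:,0])<.04)
    for y in np.arange(-.05,.056,.006):
        mm=m&(abs(b[:,1]-y)<.003)
        if mm.sum()>3: print("   y%.3f z %s"%(y,np.percentile(b[mm,2],[10,50,90]).round(4)))
```

```text
thick top 0.004 356 [array([ 600. , -306.8]), array([113.3, 102.3]), np.float64(4.2)] [ 0.598  -0.2994  0.0065]
thick top 0.03 125 [array([ 597.5, -302.1]), array([50.1, 44.2]), np.float64(69.7)] [ 0.5935 -0.2932  0.0352]
thick top 0.095 210 [array([ 585.6, -297.4]), array([32.9, 32.7]), np.float64(70.5)] [ 0.5857 -0.2969  0.1085]
thick side 0.004 154 [array([ 599.7, -276.1]), array([99.1, 80.1]), np.float64(13.0)] [ 0.5929 -0.2838  0.0074]
thick side 0.03 112 [array([ 600.2, -298.4]), array([48.7, 47.2]), np.float64(69.0)] [ 0.5972 -0.2906  0.036 ]
thick side 0.095 126 [array([ 590.7, -295.6]), array([34.5, 35.4]), np.float64(69.8)] [ 0.588  -0.2906  0.106 ]
base top [array([588.9,  21.1]), array([181.6, 190. ]), np.float64(87.0)] 933
base side [array([584.9,  34.2]), array([154.6, 132.3]), np.float64(81.3)] 944
bed top [ 5.796e-01  3.350e-02 -1.559e-01 -4.000e-04] 0.01585408949859279 2077
   y-0.050 z [0.0298 0.0331 0.0353]
   y-0.044 z [0.031  0.0334 0.0364]
   y-0.038 z [0.0317 0.0338 0.036 ]
   y-0.032 z [0.0307 0.0334 0.0353]
   y-0.026 z [0.0317 0.0327 0.035 ]
   y-0.020 z [0.
[... 355 characters left out ...]
.0335]
   y0.040 z [0.0314 0.0341 0.0363]
   y0.046 z [0.0318 0.0343 0.0375]
   y0.052 z [-0.0005  0.0313  0.0337]
bed side [ 0.5867  0.0397 -0.1349 -0.0015] 0.024348703899687223 2524
   y-0.050 z [-0.0401 -0.0037  0.0338]
   y-0.044 z [-0.0342  0.0316  0.0344]
   y-0.038 z [0.0316 0.0331 0.0345]
   y-0.032 z [0.0311 0.0326 0.0346]
   y-0.026 z [0.0309 0.0318 0.0329]
   y-0.020 z [0.0265 0.0281 0.0287]
   y0.004 z [-0.0024 -0.0012  0.0012]
   y0.010 z [-0.0028 -0.0015 -0.0001]
   y0.016 z [-0.0028 -0.0015  0.0004]
   y0.022 z [-0.0028 -0.0015  0.0001]
   y0.028 z [-0.0021  0.0119  0.0267]
   y0.034 z [0.0054 0.0282 0.0331]
   y0.040 z [0.0308 0.0326 0.0347]
   y0.046 z [0.0307 0.0321 0.0341]
```

Add to h.py:
```python
def go(x,y,z,ang):
    """shift in tool axes + turn to bring the GRASP POINT to x,y,z (world) with tool y at ang deg"""
    from plant import manip
    from scipy.spatial.transform import Rotation as Ro
    s=manip.get_state();w=s["ee_rot"];R=Ro.from_quat([w[1],w[2],w[3],w[0]]).as_matrix()
    d=R.T@(np.array([x,y,z+manip.tcp_to_grasp])-s["ee_pos"])
    a=np.degrees(np.arctan2(R[1,1],R[0,1]))
    print("shift",d.round(4),"turn",round(-np.radians((ang-a+180)%360-180),3),"toolz",R[:,2].round(3),"yang",a.round(2),"j",s["joint_pos"].round(2))
```

```bash
python3 -c "
from h import *;go(.522,.240,.2,28.2)"
```

```text
shift [ 0.5746 -0.6525  0.0502] turn -1.637 toolz [-0.001  0.001 -1.   ] yang -65.6 j [ 1.08  0.54 -0.    1.54  0.    1.07 -0.07]
```

The manual's scale: shifts go in cm and turns go in units of 0.05 rad. Converting my numbers, -0.233 m is -23.3, 0.205 m is 20.5, -0.6 rad is -12.

Call:
steer_hand --motion '[4.1,-4.66,0,-2.4,0.085,8.2,-9.32,0,-4.8,0.085,12.3,-14,0,-7.2,0.085,16.4,-18.6,0,-9.6,0.085,20.5,-23.3,0,-12,0.085]' --clamp_n 20

```text
t: 0.72
ee_pos: [0.3592, -0.293, 0.4046]
ee_rot: [0.0, 0.87, 0.492, -0.0]
ft_force: [0.9, -0.1, 0.5]
gripper_width: 0.0847
gripper_force: 0.0
```

```bash
python3 -c "
from h import *;go(.522,.240,.2,28.2)"
```

```text
shift [ 0.5408 -0.1349  0.0498] turn -1.033 toolz [ 0. -0. -1.] yang -31.0 j [ 0.8   0.23 -0.25  2.    0.07  0.92 -0.02]
```

Call:
steer_hand --motion '[6,-1.5,0,-2.3,0.085,12,-3,0,-4.6,0.085,18,-4.5,1,-6.9,0.085,24,-6,2,-9.2,0.085,30,-7.5,3,-11.5,0.085]'

```text
t: 1.35
ee_pos: [0.4503, 0.0016, 0.3745]
ee_rot: [0.0, 0.695, 0.719, 0.0]
ft_force: [1.2, -0.0, -0.3]
gripper_width: 0.0849
gripper_force: 0.0
```

```bash
python3 -c "
from h import *;go(.522,.240,.2,28.2)"
```

```text
shift [0.2359 0.0795 0.0198] turn -0.459 toolz [ 0. -0. -1.] yang 1.91 j [ 0.36  0.29 -0.54  2.05  0.19  0.85 -0.25]
```

Run:
```python
from plant import manip
import numpy as np,cv2
c=manip.camera("wrist");np.savez("pics/w1.npz",**c);cv2.imwrite("pics/w1.png",c["pixels"][:,:,::-1])
```

Call:
steer_hand --motion '[6,2,0,-2.3,0.085,12,4,0,-4.6,0.085,18,6,1,-6.9,0.085,23.6,7.95,2,-9.18,0.085,23.6,7.95,2,-9.18,0.085]'

```text
t: 2.02
ee_pos: [0.5218, 0.243, 0.3537]
ee_rot: [-0.002, 0.512, 0.859, 0.001]
ft_force: [-0.0, 1.0, 0.1]
gripper_width: 0.0854
gripper_force: 0.0
```

Run:
```python
from h import *
from plant import manip
c=manip.camera("wrist");np.savez("pics/w2.npz",**c);cv2.imwrite("pics/w2.png",c["pixels"][:,:,::-1])
go(.522,.240,.058,28.2)
X=cloud(c).reshape(-1,3);q=X[(X[:,2]>.055)&(X[:,2]<.085)&(np.hypot(X[:,0]-.522,X[:,1]-.24)<.065)]
print(len(q),rect(q[:,:2]),np.median(q[:,2]))
```

```text
shift [-0.0004  0.      0.1411] turn 0.0 toolz [-0.002  0.001 -1.   ] yang 28.21 j [-0.04  0.55 -0.64  1.76  0.39  0.96 -0.34]
3819 [array([523.1, 238.9]), array([36.1, 91.1]), np.float64(28.4)] 0.07002564810283522
```

View pics/w1.png

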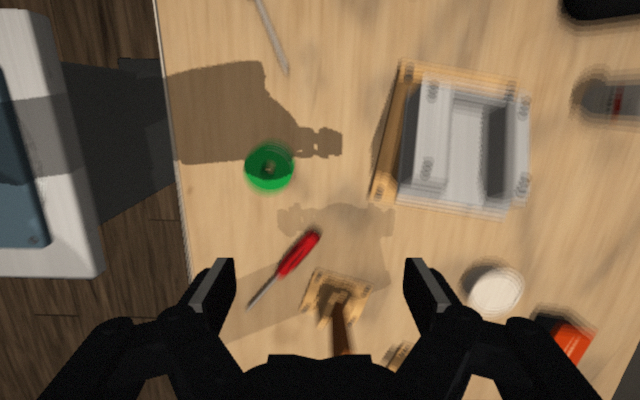

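The wrist view (blurred by the motion) shows the cradle at (460,140), the thin wedge at (335,300) and the spool at (268,168). The wrist, top and side views agree on the brick to about 2 mm, so I'll grasp it 10 mm right of centre.

Call:
steer_hand --motion '[-1,0,5,0,0.085,-1,0,10,0,0.085,-1,0,14.1,0,0.085,-1,0,14.1,0,0.085,-1,0,14.1,0,0.0]' --clamp_n 30

```text
t: 2.7
ee_pos: [0.528, 0.2289, 0.2153]
ee_rot: [0.001, 0.515, 0.857, 0.001]
ft_force: [0.6, 0.4, 0.3]
gripper_width: 0.0695
gripper_force: 0.0
```

Call:
steer_hand --motion '[0,0,0,0,0,0,0,0,0,0,0,0,0,0,0,0,0,0,0,0]'

```text
t: 3.2
ee_pos: [0.528, 0.2296, 0.2154]
ee_rot: [0.001, 0.515, 0.857, 0.001]
ft_force: [-0.2, -1.9, 8.5]
gripper_width: 0.0357
gripper_force: 30.9
```

Call:
steer_hand --motion '[0,0,-5,0,0,0,0,-10,0,0,0,0,-12,0,0,0,0,-12,0,0,0,0,-12,0,0]'

```text
t: 3.82
ee_pos: [0.5265, 0.2287, 0.3316]
ee_rot: [-0.001, 0.515, 0.857, -0.002]
ft_force: [-0.2, -0.3, -5.6]
gripper_width: 0.0353
gripper_force: 33.9
```

Run:
```python
from h import *
from plant import manip
for n in("side","wrist"):
    c=manip.camera(n);np.savez(f"pics/{n}3.npz",**c);cv2.imwrite(f"pics/{n}3.png",c["pixels"][:,:,::-1])
go(.583,.0345,.19,-8.8)
```

```text
shift [-0.1981 -0.0416 -0.0129] turn 0.643 toolz [-0.003 -0.001 -1.   ] yang 28.03 j [-0.03  0.58 -0.62  1.78  0.41  0.92 -0.34]
```

Add to h.py:
```python
from scipy.optimize import least_squares
def frame(p):
    x0,y0,yaw=p[:3];th=np.radians(30)
    f=np.array([np.cos(yaw),np.sin(yaw),0]); r=np.array([np.sin(yaw),-np.cos(yaw),0])
    k=np.array([0,0,1.]);bx=r*np.cos(th)+k*np.sin(th);bz=-r*np.sin(th)+k*np.cos(th)
    return np.array([x0,y0,.052]),np.stack([bx,f,bz],1)
def fitbed(X,rad=.085):
    q=X.reshape(-1,3);q=q[(q[:,2]>.02)&(q[:,2]<.12)];q=q[np.hypot(q[:,0]-.583,q[:,1]-.035)<rad]
    def res(p):
        o,R=frame(p);b=(q-o)@R;b[:,2]-=p[3]
        fl=np.where((b[:,1]>-16)&(b[:,1]<31)&(b[:,0]>-49),abs(b[:,2]),1)
        ct=np.where(abs(b[:,1]-.042)<.008,abs(b[:,2]-.034),1)
        m=(b[:,2]>0.003)&(b[:,2]<.028)
        cf=np.where(m&(abs(b[:,0])<.048),abs(b[:,1]-.03),1)
        ff=np.where(m&(abs(b[:,0])<.048),abs(b[:,1]+.0152+.2*b[:,2]),1)
        lp=np.where(m,abs(b[:,0]+.048),1)
        return np.minimum(np.min([fl,ct,cf,ff,lp],0),.006)
    best=min((least_squares(res,[x,y,w,0],x_scale=[.01,.01,.1,.01],diff_step=1e-3) for x in(.577,.582,.588) for y in(.028,.034,.040) for w in(-.12,-.17)),key=lambda r:r.cost)
    print("bed",best.x.round(4),best.cost.round(4),len(q))
    return best.x
```

Run:
```python
from h import *
for n in("w2","wrist3"): 
    c=load(n);X=cloud(c);fitbed(X)
    q=X.reshape(-1,3);q=q[(q[:,2]>.006)&(q[:,2]<.014)];q=q[np.hypot(q[:,0]-.58,q[:,1]-.03)<.12];print(rect(q[:,:2]),len(q))
```

```text
bed [ 0.586   0.0369 -0.1309 -0.0023] 0.0405 4159
[array([584.8,  36.3]), array([142.9, 129.6]), np.float64(81.6)] 3396
bed [ 0.5866  0.0352 -0.1181 -0.0018] 0.0102 1203
[array([591.4,  29.4]), array([182.2,  21.4]), np.float64(45.1)] 123
```

View pics/wrist3.png

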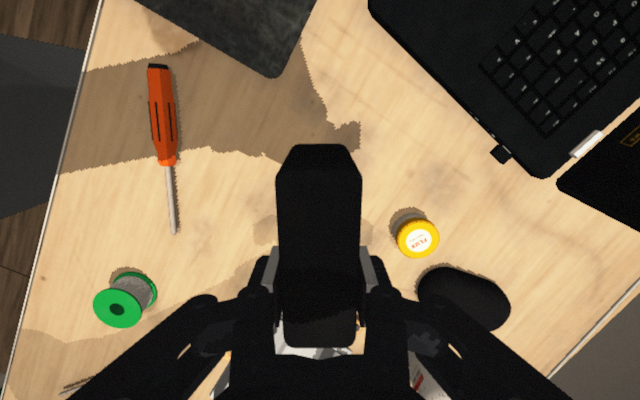

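The wrist view shows the brick held with its left end toward the top (320,160). The jar is at (418,238) and the spool at (120,305). I'll measure the brick's droop and pose in the grip.

Add to h.py:
```python
BED=[.585,.0355,np.radians(-8.5)]
def tool():
    from plant import manip
    from scipy.spatial.transform import Rotation as Ro
    s=manip.get_state();w=s["ee_rot"];return s["ee_pos"],Ro.from_quat([w[1],w[2],w[3],w[0]]).as_matrix()
def intool(X):
    p,R=tool();return (X.reshape(-1,3)-p)@R
def bed2w(b): o,R=frame(BED);return o+R@np.array(b)
```

Run:
```python
from h import *
X=cloud(load("wrist3"));X=X[150:342,284:356]
Q=intool(X)
for a,b in((-.06,-.04),(-.04,-.02),(0,.02),(.02,.04),(.04,.055),(.055,.07)):
    m=(Q[:,0]>a)&(Q[:,0]<b)&(Q[:,2]<.2); print(a,m.sum(),Q[m].mean(0).round(4),Q[m,2].min().round(4) if m.sum() else 0)
m=(Q[:,2]<.19);print(Q[m].min(0),Q[m].max(0))
S=cloud(load("side3"));q=intool(S);m=(abs(q[:,1])<.022)&(q[:,2]>.11)&(q[:,2]<.26)&(abs(q[:,0])<.08)
q=q[m];print(len(q))
if len(q): print(rect(q[:,[0,2]]),q.min(0),q.max(0))
```

```text
-0.06 0 [nan nan nan] 0
-0.04 1221 [-0.0251 -0.0006  0.1457] 0.1439
0 2802 [ 0.0102 -0.0006  0.1455] 0.1436
0.02 3104 [ 0.0302 -0.0006  0.1456] 0.1435
0.04 2662 [ 0.0479 -0.0006  0.1464] 0.1435
0.055 1339 [ 0.0558 -0.0008  0.1637] 0.1453
[-0.03210954 -0.0181618   0.14348378] [0.05656984 0.01703116 0.18995529]
1752
[array([ 14.2, 161.2]), array([ 91.7, 102.3]), np.float64(1.5)] [-0.03127478 -0.02195686  0.11003352] [0.0599465  0.02197831 0.21350791]<stdin>:5: RuntimeWarning: Mean of empty slice.
  ret = um.true_divide(
```

Run:
```python
from h import *
o,R=frame(BED);th=np.radians(-8.5);left=np.array([-np.sin(th),np.cos(th),0])
for b in((.049,.008,.07),(.049,.008,.006)):
    t=bed2w(b)+.0345*left+[0,0,.2155-.1547]; print(t); go(*t,-8.5)
```

```text
[0.59691255 0.061085   0.19792178]
shift [-0.1812 -0.0169 -0.0209] turn 0.638 toolz [-0.003 -0.001 -1.   ] yang 28.03 j [-0.03  0.58 -0.62  1.78  0.41  0.92 -0.34]
[0.59218265 0.02943649 0.14249615]
shift [-0.2069 -0.0357  0.0345] turn 0.638 toolz [-0.003 -0.001 -1.   ] yang 28.03 j [-0.03  0.58 -0.62  1.78  0.41  0.92 -0.34]
```

Call:
steer_hand --motion '[-2,-0.3,-2,2.4,0,-6.5,-1,-2.2,5.6,0,-11.5,-2,-2.2,8.8,0,-16.5,-3,-2.2,11.6,0,-20.7,-3.57,-2,12.76,0]'

```text
t: 4.55
ee_pos: [0.593, 0.0275, 0.3524]
ee_rot: [-0.0, 0.759, 0.651, -0.001]
ft_force: [-0.2, -0.3, -5.1]
gripper_width: 0.0355
gripper_force: 33.9
```

Call:
steer_hand --motion '[0,0,0,0,0,0,0,0,0,0]'

```text
t: 4.8
ee_pos: [0.5925, 0.0304, 0.3525]
ee_rot: [-0.001, 0.758, 0.653, -0.001]
ft_force: [-0.7, 0.8, -5.6]
gripper_width: 0.0359
gripper_force: 33.8
```

Run:
```python
from h import *
from plant import manip
c=manip.camera("wrist");np.savez("pics/w4.npz",**c);X=cloud(c);
Q=intool(X).reshape(400,640,3)
ok=~((abs(Q[...,1])<.028)&(Q[...,2]<.225))  # drop the brick
Y=X.copy();Y[~ok]=np.nan;fitbed(Y)
q=Y.reshape(-1,3);q=q[(q[:,2]>.006)&(q[:,2]<.014)];q=q[np.hypot(q[:,0]-.58,q[:,1]-.03)<.12];print(rect(q[:,:2]),len(q))
c=manip.camera("side");np.savez("pics/s4.npz",**c);cv2.imwrite("pics/s4.png",cv2.resize(c["pixels"][100:280,180:400],None,fx=2.7,fy=2.7)[:,:,::-1])
m=(abs(Q[...,1])<.025)&(Q[...,2]<.16)&(Q[...,2]>.13)&(abs(Q[...,0])<.07)&(Q[...,0]>-.04);print(Q[m].min(0),Q[m].max(0),np.median(Q[m],0))
go(0.5922,.0294,.1425,-8.5)
```

```text
bed [ 0.5827  0.0349 -0.1644 -0.0009] 0.0782 7143
[array([586.9,  49.7]), array([112.5, 130.3]), np.float64(81.5)] 2600
[-0.0370063  -0.02497065  0.13000643] [0.05549129 0.02486142 0.15999297] [0.01321423 0.00014981 0.14572459]
shift [-0.0021  0.0001  0.0559] turn 0.002 toolz [-0.001  0.001 -1.   ] yang -8.39 j [ 0.21  0.54 -0.46  1.72  0.28  0.95 -0.51]
```

View pics/s4.png

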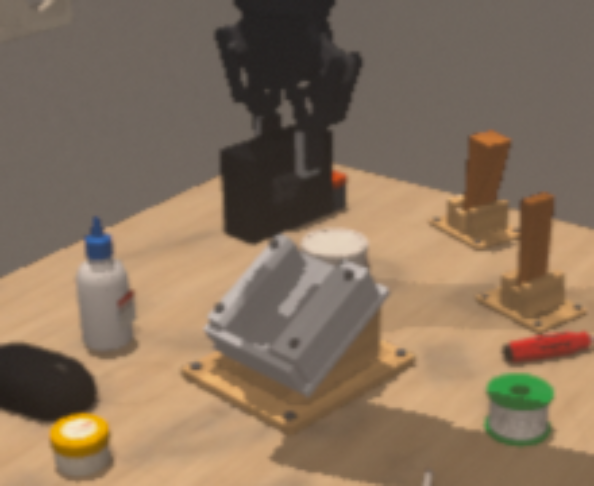

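The side view shows the brick level over the bed and clear of everything. I'll descend to contact now.

To row units: 0.05 m is 5, 0.052 m is 5.2.

Call:
steer_hand --motion '[-0.1,0,3,0,0,-0.2,0,5,0,0,-0.2,0,5.2,0,0]' --clamp_n 24

```text
t: 5.28
ee_pos: [0.5917, 0.0283, 0.3]
ee_rot: [-0.001, 0.757, 0.653, -0.002]
ft_force: [0.3, -0.7, -4.5]
gripper_width: 0.0358
gripper_force: 33.7
```

Call:
steer_hand --motion '[0,0,0.5,0,0,0,0,0.8,0,0,0,0,0.8,0,0]'

```text
t: 5.65
ee_pos: [0.5928, 0.0279, 0.294]
ee_rot: [0.0, 0.758, 0.653, 0.0]
ft_force: [0.1, -0.0, -5.0]
gripper_width: 0.0353
gripper_force: 33.8
```

Call:
steer_hand --motion '[0,0,0.4,0,0,0,0,0.4,0,0]'

```text
t: 5.9
ee_pos: [0.5928, 0.0279, 0.2897]
ee_rot: [0.0, 0.758, 0.653, 0.0]
ft_force: [0.1, 1.0, -4.2]
gripper_width: 0.0357
gripper_force: 33.9
```

To row units: 0.008 m is 0.8, 0.007 m is 0.7.

Call:
steer_hand --motion '[0.4,0,0.5,0,0,0.7,0,0.8,0,0,0.7,0,0.8,0,0]' --clamp_n 20

```text
t: 6.28
ee_pos: [0.5942, 0.0364, 0.2828]
ee_rot: [-0.0, 0.757, 0.653, 0.001]
ft_force: [-0.8, 4.2, 4.4]
gripper_width: 0.0355
gripper_force: 35.7
```

Run:
```python
from h import *
from plant import manip
c=manip.camera("wrist");X=cloud(c);Q=intool(X)
m=(abs(Q[:,1])<.015)&(Q[:,2]<.2)&(Q[:,2]>.13)&(Q[:,0]<.05)&(Q[:,0]>.015);p=np.polyfit(Q[m,0],Q[m,2],1);print("tilt",np.degrees(np.arctan(p[0])),p)
```

```text
tilt 10.903625600372948 [0.19263527 0.14383462]
```

Create tilt.py:
```python
from h import *
from plant import manip
c=manip.camera("wrist");X=cloud(c);Q=intool(X)
m=(abs(Q[:,1])<.015)&(Q[:,2]<.2)&(Q[:,2]>.13)&(Q[:,0]<.05)&(Q[:,0]>.015);p=np.polyfit(Q[m,0],Q[m,2],1);print("tilt",np.degrees(np.arctan(p[0])),p)
w=X.reshape(-1,3)[m];o,R=frame(BED);b=(w-o)@R;print("brick top in bed: z",np.median(b[:,2]).round(4),"left end/extent x",b[:,0].min().round(4),b[:,0].max().round(4))
m=(Q[:,2]<.2)&(Q[:,2]>.14)&(Q[:,0]<.075)&(Q[:,0]>.02)
b=(X.reshape(-1,3)[m]-o)@R;b=b[abs(b[:,2]-np.median(b[:,2]))<.004];print("x",np.percentile(b[:,0],[.5,99.5]),"y",np.percentile(b[:,1],[1,99]).round(4))
```

```text
(no output)
```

Call:
steer_hand --motion '[0.4,0,0.4,0,0,0.9,0,0.9,0,0,0.9,0,0.9,0,0]'

```text
t: 6.7
ee_pos: [0.5955, 0.0453, 0.2734]
ee_rot: [-0.0, 0.757, 0.653, 0.001]
ft_force: [0.2, 5.5, 3.9]
gripper_width: 0.0354
gripper_force: 37.4
```

Call:
steer_hand --motion '[0.4,0,0.4,0,0,0.6,0,0.7,0,0,0.6,0,0.7,0,0]'

```text
t: 7.08
ee_pos: [0.5963, 0.0505, 0.2663]
ee_rot: [-0.0, 0.758, 0.653, 0.001]
ft_force: [-0.8, 5.0, 3.5]
gripper_width: 0.0357
gripper_force: 38.9
```

```bash
python3 tilt.py
```

```text
tilt 26.346255222577526 [0.49523569 0.14329021]
brick top in bed: z 0.0722 left end/extent x -0.035 0.0049
x [-0.05524015 -0.00142512] y [-0.008   0.1586]
```

Call:
steer_hand --motion '[0.2,0,0.3,0,0,0.3,0,0.5,0,0,0.3,0,0.5,0,0]'

```text
t: 7.5
ee_pos: [0.5968, 0.0531, 0.2624]
ee_rot: [0.0, 0.758, 0.653, 0.001]
ft_force: [-3.6, 3.9, 14.0]
gripper_width: 0.0357
gripper_force: 41.0
```

```bash
python3 tilt.py
```

```text
tilt 30.078275756486367 [0.57917327 0.14268102]
brick top in bed: z 0.0682 left end/extent x -0.0414 0.0003
x [-0.06327378 -0.00610334] y [-0.0079  0.1588]
```

Call:
steer_hand --motion '[0,0.2,0,0,0,0,0.2,0,0,0,0,0.2,0,0,0]'

```text
t: 7.92
ee_pos: [0.5978, 0.0532, 0.2623]
ee_rot: [-0.001, 0.758, 0.653, -0.0]
ft_force: [-7.2, 4.9, 17.7]
gripper_width: 0.0353
gripper_force: 41.6
```

```bash
python3 -c "
from h import *
p,R=tool();o,B=frame(BED);print('tcp in bed',(p-o)@B,'tooly.bed',(R[:,1]@B).round(3))"
```

```text
tcp in bed [0.08835223 0.01000968 0.1918211 ] tooly.bed [-0.     1.    -0.002]
```

Call:
steer_hand --motion '[0,0,-0.1,0,0,0,0.2,-0.1,0,0,0,0.2,-0.1,0,0]'

```text
t: 8.3
ee_pos: [0.5993, 0.0532, 0.2622]
ee_rot: [-0.001, 0.758, 0.653, -0.001]
ft_force: [-6.1, 6.2, 8.6]
gripper_width: 0.0354
gripper_force: 40.6
```

Call:
steer_hand --motion '[0,0.2,0,0,0,0,0.2,0,0,0]'

```text
t: 8.55
ee_pos: [0.6002, 0.0532, 0.2622]
ee_rot: [-0.002, 0.758, 0.653, -0.002]
ft_force: [-11.8, 6.3, 15.9]
gripper_width: 0.0355
gripper_force: 41.2
```

```bash
python3 -c "
from h import *
p,R=tool();o,B=frame(BED);print('tcp in bed',(p-o)@B,'tooly.bed',(R[:,1]@B).round(3))"
```

```text
tcp in bed [0.08797987 0.01243655 0.19194199] tooly.bed [-0.003  1.    -0.005]
```

The manual's scale: shifts go in cm and turns go in units of 0.05 rad. Converting my numbers, -0.001 m is -0.1, -0.0008 m is -0.08.

Call:
steer_hand --motion '[0,-0.08,-0.1,0,0,0,-0.08,-0.1,0,0,0,-0.08,-0.1,0,0.06,0,-0.08,-0.1,0,0.06,0,-0.08,-0.1,0,0.06]'

```text
t: 9.18
ee_pos: [0.6017, 0.051, 0.2627]
ee_rot: [0.0, 0.758, 0.652, -0.0]
ft_force: [0.3, 0.1, 1.1]
gripper_width: 0.0598
gripper_force: 0.0
```

Call:
steer_hand --motion '[0,0,0,0,0.06,0,0,0,0,0.06,0,0,-3,0,0.06,0,0,-9,0,0.06,0,0,-14,0,0.08]'

```text
t: 9.8
ee_pos: [0.6015, 0.0519, 0.4048]
ee_rot: [0.0, 0.758, 0.653, 0.0]
ft_force: [1.3, -0.3, -0.9]
gripper_width: 0.0759
gripper_force: 0.0
```

Run:
```python
from h import *
from plant import manip
for n in("top","side","wrist"):
    c=manip.camera(n);np.savez(f"pics/{n}5.npz",**c);X=cloud(c).reshape(-1,3)
    o,B=frame(BED);b=(X-o)@B;m=(abs(b[:,2]-.07)<.006)&(abs(b[:,0])<.055)&(b[:,1]>-.03)&(b[:,1]<.05)
    b=b[m];print(n,m.sum());
    if m.sum()>20:print(rect(b[:,:2]),"z",np.median(b[:,2]).round(4),"slopes",np.linalg.lstsq(np.c_[b[:,:2],np.ones(len(b))],b[:,2],rcond=None)[0].round(3))
    if n=="wrist": fitbed(cloud(c));cv2.imwrite("pics/w5.png",c["pixels"][:,:,::-1])
go(.590,-.2965,.25,-19.8)
```

```text
top 0
side 572
[array([-0.6, 11.9]), array([92., 38.]), np.float64(0.5)] z 0.0704 slopes [0.002 0.068 0.069]
wrist 3609
[array([ 2.1, 11.6]), array([36. , 90.5]), np.float64(89.9)] z 0.0681 slopes [-0.001 -0.002  0.068]
bed [ 0.583   0.0351 -0.1647 -0.0013] 0.1044 9361
shift [-0.3466  0.0395  0.0009] turn 0.196 toolz [ 0.006  0.    -1.   ] yang -8.54 j [ 0.18  0.5  -0.47  1.64  0.26  1.05 -0.52]
```

View pics/w5.png

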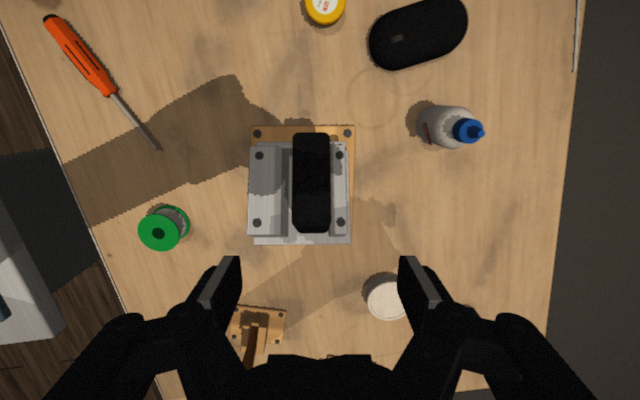

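The wrist view shows the brick (311,182) snug on the cheek, with the fence gap open on its near side at (285,190). Next is the thick wedge: I'll stop just left of it and measure with the wrist camera.

To row units: -0.26 m is -26, -0.24 m is -24, 0.196 rad is 3.92.

Call:
steer_hand --motion '[-6,0.5,0,1.2,0.08,-12,1,0,2.4,0.08,-18,2,0,3.8,0.08,-24,3,0,3.92,0.08,-26,3.5,0,3.92,0.08]'

```text
t: 10.58
ee_pos: [0.5961, -0.2158, 0.4009]
ee_rot: [-0.0, 0.82, 0.573, -0.002]
ft_force: [-0.7, -0.1, -0.8]
gripper_width: 0.08
gripper_force: 0.0
```

Call:
steer_hand --motion '[0,0,0,0,0.085,0,0,0,0,0.085]'

```text
t: 10.82
ee_pos: [0.5979, -0.2077, 0.4022]
ee_rot: [-0.001, 0.817, 0.577, 0.0]
ft_force: [0.5, 0.3, -0.3]
gripper_width: 0.085
gripper_force: 0.0
```

Run:
```python
from h import *
from plant import manip
c=manip.camera("wrist");np.savez("pics/w6.npz",**c);X=cloud(c).reshape(-1,3)
c2=manip.camera("top");
X=X[np.hypot(X[:,0]-.59,X[:,1]+.297)<.06]
for zl,zh in((.1,.12),(.03,.04),(.004,.009)):
    q=X[(X[:,2]>zl)&(X[:,2]<zh)]
    if len(q)>9:print(zl,len(q),rect(q[:,:2]),np.median(q[:,2]))
go(.590,-.2965,.088,-19.8)
```

```text
0.1 966 [array([ 588.8, -299.3]), array([32.6, 32.6]), np.float64(68.9)] 0.10896900883395674
0.03 536 [array([ 600.6, -303.7]), array([49.4, 42.9]), np.float64(68.7)] 0.035911118863067526
0.004 1329 [array([ 602.7, -304. ]), array([63.2, 83.7]), np.float64(69.2)] 0.006260206092260111
shift [-0.0864  0.0223  0.1598] turn 0.004 toolz [-0.     0.001 -1.   ] yang -19.55 j [ 0.52  0.54 -0.37  1.57  0.21  1.07 -0.24]
```

```bash
python3 -c "
from h import *;go(.5902,-.2993,.096,-20.8)"
```

```text
shift [-0.089   0.0234  0.1518] turn 0.022 toolz [-0.     0.001 -1.   ] yang -19.55 j [ 0.52  0.54 -0.37  1.57  0.21  1.07 -0.24]
```

To row units: -0.089 m is -8.9, 0.07 m is 7, 0.022 rad is 0.44.

Call:
steer_hand --motion '[-5,1.2,2,0.44,0.085,-8.9,2.34,5,0.44,0.085,-8.9,2.34,7,0.44,0.085,-8.9,2.34,7,0.44,0.085]' --clamp_n 40

```text
t: 11.42
ee_pos: [0.5894, -0.2999, 0.3311]
ee_rot: [-0.002, 0.824, 0.567, -0.0]
ft_force: [0.5, 0.2, 0.7]
gripper_width: 0.0854
gripper_force: 0.0
```

```bash
python3 -c "
from h import *;go(.5902,-.2993,.096,-20.8)"
```

```text
shift [0.0007 0.0008 0.0804] turn -0.002 toolz [-0.003  0.003 -1.   ] yang -20.89 j [ 0.62  0.66 -0.33  1.55  0.24  0.98 -0.14]
```

To row units: 0.08 m is 8, 0.05 m is 5.

Call:
steer_hand --motion '[0,0.1,5,0,0.085,0,0.1,8,0,0.085,0,0.1,8,0,0.085,0,0.1,8,0,0,0,0.1,8,0,0]'

```text
t: 12.05
ee_pos: [0.5914, -0.3024, 0.255]
ee_rot: [0.001, 0.824, 0.566, 0.001]
ft_force: [-0.1, -0.1, 0.4]
gripper_width: 0.0512
gripper_force: 0.0
```

Call:
steer_hand --motion '[0,0,0,0,0,0,0,0,0,0,0,0,0,0,0]'

```text
t: 12.42
ee_pos: [0.591, -0.3028, 0.2541]
ee_rot: [0.001, 0.824, 0.566, 0.001]
ft_force: [-0.6, 0.2, 7.6]
gripper_width: 0.0319
gripper_force: 39.3
```

Call:
steer_hand --motion '[0,0,-3,0,0,0,0,-6,0,0,0,0,-9,0,0,0,0,-9,0,0]'

```text
t: 12.92
ee_pos: [0.5912, -0.3028, 0.3454]
ee_rot: [0.002, 0.824, 0.566, 0.001]
ft_force: [0.1, -1.2, -0.5]
gripper_width: 0.0315
gripper_force: 40.3
```

```bash
python3 - <<'E'
from h import *
from plant import manip
c=manip.camera("wrist");np.savez("pics/w7.npz",**c);c=manip.camera("side");np.savez("pics/s7.npz",**c)
cv2.imwrite("pics/s7.png",cv2.resize(c["pixels"][80:240,280:460],None,fx=3,fy=3)[:,:,::-1])
Q=intool(cloud(c));m=(abs(Q[:,0])<.03)&(abs(Q[:,1])<.035)&(Q[:,2]>.185)&(Q[:,2]<.262)
q=Q[m];print(m.sum(),q.min(0),q.max(0))
for a in np.arange(.185,.26,.01):
    k=abs(q[:,2]-a)<.005
    if k.sum()>5:print(a.round(3),np.percentile(q[k],[2,98],axis=0)[:,:2].round(4).tolist())
E
```

```text
258 [-0.01239025 -0.00823645  0.18500886] [0.02383363 0.02028543 0.24712152]
0.185 [[-0.0057, -0.0079], [0.0222, 0.0164]]
0.195 [[-0.0075, -0.0062], [0.0226, 0.0168]]
0.205 [[-0.0085, -0.0046], [0.0232, 0.0155]]
0.215 [[-0.0075, -0.0027], [0.0225, 0.0132]]
0.225 [[-0.0102, -0.0008], [0.0218, 0.0171]]
0.235 [[-0.0085, 0.0014], [0.0219, 0.0179]]
0.245 [[-0.0092, 0.0031], [0.0226, 0.0127]]
```

View pics/s7.png

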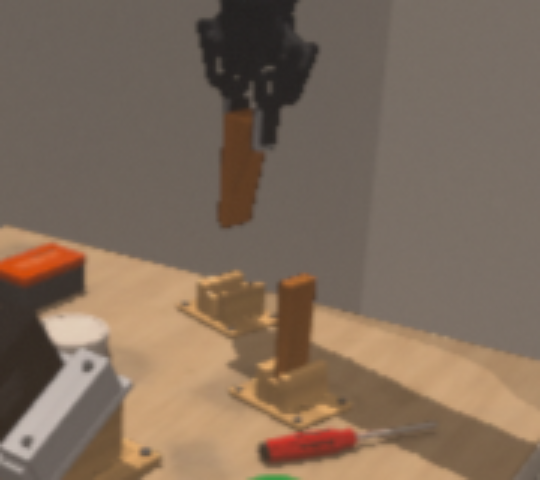

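The side view shows the thick wedge clear of its stand, held upright with its tip at (235,222) and the sloping face near. The thin wedge is untouched. The tool axis stays vertical, so I'll pivot the wedge 30° in the pads by pressing its tip sideways against the fixed stand wall.

To row units: 0.066 m is 6.6, -0.045 m is -4.5.

Call:
steer_hand --motion '[-2.5,0.7,0,0,0,-4.5,1.4,0,0,0,-4.5,1.4,4,0,0,-4.5,1.4,6.6,0,0,-4.5,1.4,6.6,0,0]' --clamp_n 30

```text
t: 13.65
ee_pos: [0.586, -0.3495, 0.2735]
ee_rot: [-0.003, 0.824, 0.566, -0.001]
ft_force: [-0.0, -0.6, 0.1]
gripper_width: 0.0313
gripper_force: 40.3
```

Call:
steer_hand --motion '[0.6,0,0,0,0,1.4,0,0,0,0,1.4,0,0,0,0]'

```text
t: 14.02
ee_pos: [0.5933, -0.3362, 0.2783]
ee_rot: [0.001, 0.824, 0.567, 0.001]
ft_force: [-0.4, -2.4, -0.1]
gripper_width: 0.0313
gripper_force: 38.2
```

Create wt.py:
```python
from h import *
from plant import manip
c=manip.camera("side");X=cloud(c);Q=intool(X)
col=c["pixels"].reshape(-1,3).astype(int)
m=(abs(Q[:,0])<.09)&(abs(Q[:,1])<.035)&(Q[:,2]>.16)&(Q[:,2]<.26)&(col[:,0]-col[:,2]>45)&(X.reshape(-1,3)[:,2]>.02)
q=Q[m];print(m.sum(),rect(q[:,[0,2]]))
for a in np.arange(.165,.255,.01):
    k=abs(q[:,2]-a)<.005
    if k.sum()>5:print(a.round(3),np.percentile(q[k],[3,97],axis=0)[:,:2].round(4).tolist())
```

```bash
python3 wt.py
```

```text
484 [array([ 13., 223.]), array([107.8,  73.6]), np.float64(60.3)]
0.165 [[0.0114, -0.0119], [0.02, 0.0117]]
0.175 [[0.0021, -0.0116], [0.0203, 0.0112]]
0.185 [[-0.0127, -0.0096], [0.0181, 0.0077]]
0.195 [[-0.0125, -0.0086], [0.0166, 0.0076]]
0.205 [[-0.0139, -0.0049], [0.0163, 0.0074]]
0.215 [[-0.0165, -0.0038], [0.0154, 0.0092]]
0.225 [[-0.0147, -0.0022], [0.0128, 0.0088]]
0.235 [[-0.0156, -0.0272], [0.0588, 0.0125]]
0.245 [[-0.0057, -0.0279], [0.0619, 0.0156]]
```

Call:
steer_hand --motion '[0.7,0,0,0,0,1.4,0,0.1,0,0,2.2,0,0.2,0,0,2.2,0,0.2,0,0]'

```text
t: 14.58
ee_pos: [0.6008, -0.3146, 0.2746]
ee_rot: [-0.0, 0.824, 0.567, 0.0]
ft_force: [0.1, -1.3, 0.4]
gripper_width: 0.0315
gripper_force: 39.2
```

```bash
python3 wt.py
```

```text
443 [array([ -5.7, 217.4]), array([95.8, 76.6]), np.float64(73.0)]
0.165 [[0.0121, -0.0125], [0.0169, 0.0085]]
0.175 [[-0.0006, -0.0127], [0.0143, 0.0086]]
0.185 [[-0.0228, -0.0112], [0.0089, 0.0081]]
0.195 [[-0.0262, -0.0077], [0.0043, 0.0082]]
0.205 [[-0.0291, -0.0063], [0.0007, 0.01]]
0.215 [[-0.0354, -0.0032], [-0.0034, 0.0071]]
0.225 [[-0.0358, -0.0021], [-0.0075, 0.0073]]
0.235 [[-0.0352, -0.0269], [0.0388, 0.0147]]
0.245 [[-0.0186, -0.0269], [0.0392, 0.0136]]
```

To row units: 0.0095 m is 0.95, 0.005 m is 0.5.

Call:
steer_hand --motion '[0.5,0,0,0,0,0.95,0,0,0,0,0.95,0,0,0,0]'

```text
t: 15.0
ee_pos: [0.6036, -0.3066, 0.2745]
ee_rot: [-0.0, 0.824, 0.566, -0.0]
ft_force: [-1.3, -3.0, -0.2]
gripper_width: 0.0315
gripper_force: 39.0
```

```bash
python3 wt.py
```

```text
431 [array([-10.5, 214.7]), array([94.3, 75. ]), np.float64(77.7)]
0.165 [[0.0105, -0.0105], [0.0158, 0.0084]]
0.175 [[-0.0118, -0.0123], [0.0103, 0.0069]]
0.185 [[-0.028, -0.0098], [0.0053, 0.0052]]
0.195 [[-0.0307, -0.0073], [0.0019, 0.0073]]
0.205 [[-0.0358, -0.0074], [-0.0039, 0.0065]]
0.215 [[-0.0404, -0.0046], [-0.0088, 0.0064]]
0.225 [[-0.0456, -0.004], [-0.0141, 0.0053]]
0.235 [[-0.0383, -0.0251], [0.0307, 0.0162]]
0.245 [[-0.021, -0.0264], [0.0305, 0.0137]]
```

Call:
steer_hand --motion '[0,0,-3,0,0,-0.5,0,-8,0,0,-0.5,0,-13,0,0,-0.5,0,-13,0,0]' --clamp_n 40

```text
t: 15.55
ee_pos: [0.6036, -0.311, 0.4098]
ee_rot: [0.003, 0.824, 0.567, 0.003]
ft_force: [-0.1, 0.5, -1.2]
gripper_width: 0.0316
gripper_force: 39.7
```

Run:
```python
from h import *
exec(open("wt.py").read().split("q=Q[m]")[0]); 
m=(abs(Q[:,0])<.09)&(abs(Q[:,1])<.035)&(Q[:,2]>.15)&(Q[:,2]<.27);q=Q[m]
L=[];
for a in np.arange(.165,.262,.006):
    k=abs(q[:,2]-a)<.003
    if k.sum()>5:
        p=np.percentile(q[k],[2,98],axis=0);L.append((a,p[0,0],p[1,0]));print(a.round(3),k.sum(),p[:,:2].round(4).tolist())
L=np.array(L);print("zmax",np.percentile(q[:,2],99.5));s=L[(L[:,0]>.18)&(L[:,0]<.23)];print("left edge deg",np.degrees(np.arctan(np.polyfit(s[:,0],s[:,2],1))))
```

```text
0.165 34 [[-0.0081, -0.0224], [0.014, 0.0223]]
0.171 21 [[-0.0241, -0.0109], [0.0119, 0.014]]
0.177 32 [[-0.0259, -0.0097], [0.0077, 0.0153]]
0.183 31 [[-0.0256, -0.0078], [0.0043, 0.0154]]
0.189 29 [[-0.0335, -0.0073], [0.0032, 0.0162]]
0.195 25 [[-0.0326, -0.0061], [-0.0003, 0.0137]]
0.201 31 [[-0.0349, -0.0045], [-0.003, 0.016]]
0.207 25 [[-0.0412, -0.0055], [-0.0056, 0.0141]]
0.213 24 [[-0.0432, -0.003], [-0.0086, 0.0123]]
0.219 23 [[-0.0423, -0.0027], [-0.01, 0.0133]]
0.225 24 [[-0.048, -0.0019], [-0.0138, 0.0145]]
0.231 22 [[-0.0528, 0.0003], [-0.0157, 0.0135]]
0.237 13 [[-0.0349, 0.0016], [-0.0194, 0.0143]]
zmax 0.2396971825933032
left edge deg [-23.61425538   4.85556832]
```

Create ang.py:
```python
from h import *
from plant import manip
for n in("side","wrist"):
    c=manip.camera(n);Q=intool(cloud(c));col=c["pixels"].reshape(-1,3).astype(int)
    m=(abs(Q[:,0])<.09)&(abs(Q[:,1])<.03)&(Q[:,2]>.12)&(Q[:,2]<.27)&(col[:,0]-col[:,2]>25);q=Q[m];print(n,len(q))
    if len(q)<30: continue
    r=[]
    for a in np.arange(10,45,.5):
        t=np.radians(a)
        for nm,u in(("left",q[:,0]*np.cos(t)+q[:,2]*np.sin(t)),("head",q[:,2]*np.cos(t)-q[:,0]*np.sin(t))):
            h,_=np.histogram(u,np.arange(-.1,.3,.0015));h2=h[:-1]+h[1:];r.append((h2.max(),nm,a,(-.1+.0015*(h2.argmax()+1)).round(4)))
    for nm in("left","head"): print(nm,[(int(x[0]),float(x[2]),float(x[3])) for x in sorted([x for x in r if x[1]==nm],reverse=True)[:6]])
```

```bash
python3 ang.py
```

```text
side 403
left [(135, 24.5, 0.08), (133, 25.0, 0.0815), (130, 24.0, 0.0785), (128, 25.5, 0.083), (125, 26.0, 0.0845), (123, 23.5, 0.077)]
head [(46, 27.0, 0.125), (46, 25.5, 0.1265), (46, 24.5, 0.128), (46, 24.0, 0.128), (46, 23.0, 0.1295), (45, 28.0, 0.1235)]
wrist 5229
left [(764, 22.0, 0.071), (755, 22.5, 0.0725), (736, 21.5, 0.0695), (717, 24.5, 0.077), (712, 23.0, 0.074), (697, 19.0, 0.0635)]
head [(4662, 24.5, 0.131), (4618, 26.0, 0.1295), (4593, 23.5, 0.1325), (4584, 23.0, 0.1325), (4539, 25.0, 0.131), (4481, 22.0, 0.134)]
```

To row units: 0.137 m is 13.7, 0.12 m is 12.

Call:
steer_hand --motion '[0,0,6,0,0,0,0,12,0,0,0,0,13.7,0,0,0.7,0,13.7,0,0,1.3,0,13.7,0,0]' --clamp_n 30

```text
t: 16.32
ee_pos: [0.6075, -0.3001, 0.2701]
ee_rot: [0.002, 0.824, 0.566, 0.001]
ft_force: [-0.8, -3.8, -0.1]
gripper_width: 0.0319
gripper_force: 39.3
```

Call:
steer_hand --motion '[0,0,0,0,0,0,0,0,0,0]'

```text
t: 16.58
ee_pos: [0.6076, -0.2995, 0.2697]
ee_rot: [0.001, 0.824, 0.566, 0.001]
ft_force: [0.0, -2.4, 1.8]
gripper_width: 0.0312
gripper_force: 39.6
```

Call:
steer_hand --motion '[-0.5,0,-4,0,0,-0.5,0,-9,0,0,-0.5,0,-13.5,0,0,-0.5,0,-13.5,0,0]' --clamp_n 40

```text
t: 17.08
ee_pos: [0.6063, -0.3035, 0.4078]
ee_rot: [0.003, 0.824, 0.567, 0.003]
ft_force: [0.1, -0.2, -2.2]
gripper_width: 0.0313
gripper_force: 39.7
```

```bash
python3 ang.py
```

```text
side 384
left [(126, 30.5, 0.092), (125, 31.0, 0.0935), (125, 30.0, 0.0905), (122, 29.5, 0.089), (115, 31.5, 0.095), (113, 29.0, 0.0875)]
head [(51, 31.5, 0.119), (51, 30.5, 0.1205), (51, 29.5, 0.122), (49, 28.5, 0.1235), (49, 27.5, 0.125), (48, 35.5, 0.113)]
wrist 4898
left [(549, 40.0, 0.0815), (548, 41.0, 0.083), (539, 43.5, 0.089), (536, 10.0, 0.017), (535, 38.5, 0.0815), (533, 10.5, 0.017)]
head [(4541, 29.5, 0.125), (4520, 30.5, 0.1235), (4420, 31.5, 0.122), (4414, 28.5, 0.1265), (4348, 28.0, 0.1265), (4341, 32.0, 0.122)]
```

Create head.py:
```python
from h import *
from plant import manip
def head():
    c=manip.camera("wrist");Q=intool(cloud(c));col=c["pixels"].reshape(-1,3).astype(int)
    m=(abs(Q[:,0])<.09)&(abs(Q[:,1])<.03)&(Q[:,2]>.1)&(Q[:,2]<.2)&(col[:,0]-col[:,2]>25);q=Q[m]
    k=np.ones(len(q),bool)
    for i in range(8):
        p=np.linalg.lstsq(np.c_[q[k,:2],np.ones(k.sum())],q[k,2],rcond=None)[0];r=q[:,2]-np.c_[q[:,:2],np.ones(len(q))]@p;k=abs(r)<.0025
    f=q[k];print("n",k.sum(),"pitch",np.degrees(np.arctan(p[0])).round(2),"roll(dz/dy)",np.degrees(np.arctan(p[1]*np.cos(np.arctan(p[0])))).round(2),"y",np.percentile(f[:,1],[.5,99.5]).round(4),"x",np.percentile(f[:,0],[.5,99.5]).round(4),"z",np.percentile(f[:,2],[.5,99.5]).round(4))
if __name__=="__main__":
    head()
    o,B=frame(BED)
    th=np.radians(-8.5);Rt=np.array([[-np.sin(th),np.cos(th),0],[np.cos(th),np.sin(th),0],[0,0,-1]]).T
    for b in((0,-.014,.1),(0,-.014,.036)):
        t=bed2w(b)-Rt@np.array([-.0501,.0075,.2357]);print("TCP",t.round(4));go(t[0],t[1],t[2]-manip.tcp_to_grasp,-8.5)
```

```bash
python3 head.py
```

```text
n 4850 pitch 29.85 roll(dz/dy) 2.74 y [-0.0147  0.0165] x [-0.0119  0.0155] z [0.1376 0.1547]
TCP [0.5785 0.1377 0.3743]
shift [ 0.4026 -0.1823  0.0282] turn -0.218 toolz [-0.001  0.001 -1.   ] yang -20.99 j [ 0.62  0.61 -0.34  1.45  0.21  1.12 -0.12]
TCP [0.5738 0.106  0.3189]
shift [ 0.3713 -0.1753  0.0836] turn -0.218 toolz [-0.001  0.001 -1.   ] yang -20.99 j [ 0.62  0.61 -0.34  1.45  0.21  1.12 -0.12]
```

To row units: 0.27 m is 27, 0.215 m is 21.5, -0.2 rad is -4.

Call:
steer_hand --motion '[5,-2,0,-0.8,0,10.5,-4.5,0,-1.6,0,16,-7,0,-2.4,0,21.5,-9.5,0,-3.2,0,27,-12,0,-4,0]'

```text
t: 17.85
ee_pos: [0.5887, -0.0071, 0.4013]
ee_rot: [-0.001, 0.763, 0.646, -0.001]
ft_force: [-0.0, 0.6, -0.9]
gripper_width: 0.0317
gripper_force: 39.8
```

```bash
sed -i 's/-.0501,.0075,.2357/-.0501,.0057,.2357/' head.py; python3 head.py
```

```text
n 4858 pitch 30.09 roll(dz/dy) 3.06 y [-0.0128  0.0185] x [-0.0236  0.0041] z [0.1392 0.1562]
TCP [0.5803 0.1374 0.3743]
shift [ 0.1312 -0.0275  0.0286] turn -0.004 toolz [-0.003  0.008 -1.   ] yang -8.73 j [ 0.27  0.48 -0.47  1.69  0.24  1.03 -0.43]
TCP [0.5756 0.1058 0.3189]
shift [ 0.0988 -0.0272  0.0837] turn -0.004 toolz [-0.003  0.008 -1.   ] yang -8.73 j [ 0.27  0.48 -0.47  1.69  0.24  1.03 -0.43]
```

Call:
steer_hand --motion '[5,-1,0,-0.08,0,10,-2,0,-0.08,0,13.1,-2.75,1,-0.08,0,13.1,-2.75,2.86,-0.08,0,13.1,-2.75,2.86,-0.08,0]'

```text
t: 18.52
ee_pos: [0.5835, 0.1232, 0.3714]
ee_rot: [-0.001, 0.763, 0.647, -0.003]
ft_force: [0.0, -0.4, -0.9]
gripper_width: 0.0312
gripper_force: 39.8
```

Call:
steer_hand --motion '[0,0,0,0,0]'

```text
t: 18.65
ee_pos: [0.5846, 0.1229, 0.3738]
ee_rot: [0.0, 0.763, 0.646, -0.001]
ft_force: [0.8, -0.4, -0.5]
gripper_width: 0.0311
gripper_force: 39.8
```

```bash
python3 head.py
```

Run:
```python
from h import *
from plant import manip
for n in("side","wrist"):
    c=manip.camera(n);np.savez(f"pics/{n}8.npz",**c);X=cloud(c).reshape(-1,3)
    o,B=frame(BED);b=(X-o)@B;col=c["pixels"].reshape(-1,3).astype(int)
    w=(col[:,0]-col[:,2]>25)&(b[:,2]>.085)&(b[:,2]<.22)&(abs(b[:,0])<.06)&(abs(b[:,1]+.015)<.05)
    q=b[w];print(n,"wedge",w.sum())
    for z in np.arange(.1,.2,.01):
        k=abs(q[:,2]-z)<.005
        if k.sum()>6: print(z.round(3),np.percentile(q[k],[2,98],axis=0)[:,:2].round(4).tolist())
    m=(abs(b[:,2]-.07)<.006)&(abs(b[:,0])<.055)&(b[:,1]>-.03)&(b[:,1]<.05)&~w;b=b[m]
    if m.sum()>20: print("brick",rect(b[:,:2]))
    if n=="side": cv2.imwrite("pics/s8.png",cv2.resize(c["pixels"][60:260,190:390],None,fx=2.9,fy=2.9)[:,:,::-1])
```

```text
n 4864 pitch 29.82 roll(dz/dy) 2.87 y [-0.0157  0.0154] x [-0.0126  0.0148] z [0.1391 0.1562]
TCP [0.5803 0.1374 0.3743]
shift [ 0.0133 -0.0066 -0.    ] turn -0.017 toolz [ 0. -0. -1.] yang -9.46 j [ 0.06  0.53 -0.47  1.69  0.28  0.99 -0.67]
TCP [0.5756 0.1058 0.3189]
shift [-0.0187 -0.0061  0.0554] turn -0.017 toolz [ 0. -0. -1.] yang -9.46 j [ 0.06  0.53 -0.47  1.69  0.28  0.99 -0.67]
side wedge 642
0.1 [[-0.006, -0.0161], [0.0254, -0.0047]]
0.11 [[-0.0064, -0.017], [0.0233, -0.003]]
0.12 [[-0.0069, -0.0181], [0.0238, -0.0025]]
0.13 [[-0.0066, -0.0205], [0.0239, -0.0045]]
0.14 [[-0.0065, -0.0214], [0.0235, -0.0011]]
0.15 [[-0.0063, -0.0224], [0.0247, 0.001]]
0.16 [[-0.0065, -0.0243], [0.0235, -0.0024]]
0.17 [[-0.0066, -0.0252], [0.0239, 0.0006]]
0.18 [[-0.0075, -0.0306], [-0.0048, 0.0029]]
0.19 [[-0.007, -0.0288], [-0.0026, 0.0019]]
brick [array([-0.5, 11.2]), array([38.5, 91.6]), np.float64(89.1)]
wrist wedge 4995
0.19 [[-0.0046, -0.0301], [0.027, 0.0031]]
brick [array([-23.9,  11.6]), array([36.3, 41.1]), np.float64(88.9)]
```

View pics/s8.png

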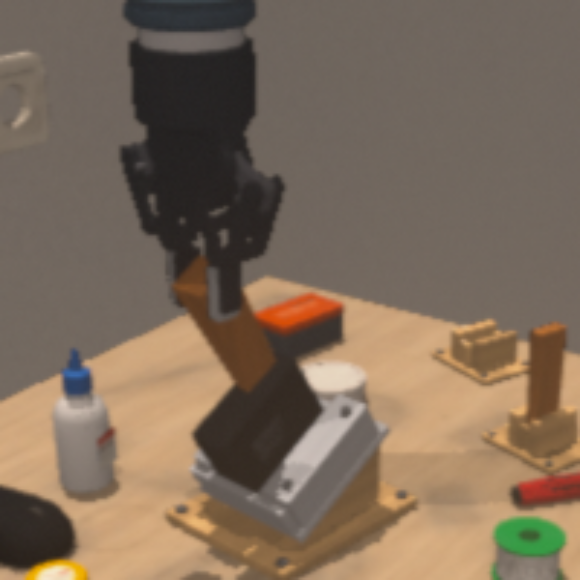

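The side view shows the tilted wedge parallel to the bed's axes above the brick, with its tip near (250,385). It needs to come about 6 mm nearer before I lower it along the bed's z.

To row units: 0.0133 m is 1.33, -0.0066 m is -0.66, -0.017 rad is -0.34.

Call:
steer_hand --motion '[1.33,-0.66,0,-0.34,0,1.33,-0.66,0,-0.34,0,0.3,-0.63,1.8,-0.34,0,-0.6,-0.62,3.4,-0.34,0,-0.6,-0.62,3.4,-0.34,0]' --clamp_n 60

```text
t: 19.42
ee_pos: [0.5766, 0.1184, 0.3387]
ee_rot: [-0.0, 0.757, 0.653, -0.002]
ft_force: [0.0, -0.6, -0.3]
gripper_width: 0.0312
gripper_force: 59.3
```

Create rel.py:
```python
from h import *
from plant import manip
o,B=frame(BED)
for n in("side",):
    c=manip.camera(n);X=cloud(c).reshape(-1,3);b=(X-o)@B;col=c["pixels"].reshape(-1,3).astype(int)
    w=(col[:,0]-col[:,2]>25)&(b[:,2]>.036)&(b[:,2]<.22)&(abs(b[:,0])<.05)&(abs(b[:,1]+.015)<.04);q=b[w];print(n,w.sum())
    for z in np.arange(.04,.18,.01):
        k=abs(q[:,2]-z)<.005
        if k.sum()>6: print(z.round(3),k.sum(),np.percentile(q[k],[3,97],axis=0)[:,:2].round(4).tolist())
    m=(abs(b[:,2]-.07)<.005)&(abs(b[:,0])<.055)&(b[:,1]>-.02)&(b[:,1]<.04)&(col.sum(1)<120);b=b[m];print("brick",rect(b[:,:2]),np.median(b[:,2]))
p,R=tool();print("tip model",((p+R@np.array([-.0501,.0057,.2357])-o)@B).round(4),"xdir",(R[:,0]@B).round(3),"ydir",(R[:,1]@B).round(3))
```

```bash
python3 rel.py;python3 -c "
from head import *
head()"
```

```text
side 689
0.04 15 [[-0.009, -0.0064], [0.036, -0.0022]]
0.05 10 [[-0.0131, -0.0073], [0.0237, -0.0039]]
0.06 22 [[-0.0286, -0.0215], [0.0316, 0.0066]]
0.07 72 [[-0.0416, -0.0236], [0.0398, 0.0236]]
0.08 50 [[-0.0185, -0.0248], [0.0114, -0.0087]]
0.09 53 [[-0.0189, -0.0267], [0.0101, -0.0096]]
0.1 63 [[-0.0189, -0.028], [0.0112, -0.0102]]
0.11 55 [[-0.0194, -0.0295], [0.0123, -0.0104]]
0.12 64 [[-0.0189, -0.0307], [0.0104, -0.0113]]
0.13 43 [[-0.0192, -0.0324], [0.0109, -0.0071]]
0.14 26 [[-0.0189, -0.0322], [-0.0092, -0.0048]]
0.15 36 [[-0.0207, -0.0363], [-0.0172, 0.0018]]
0.16 105 [[-0.019, -0.0355], [0.0097, 0.007]]
0.17 60 [[-0.0175, -0.0404], [0.0104, 0.0008]]
brick [array([0., 0.]), array([0., 0.]), np.float64(0.0)] nan
tip model [-0.0013 -0.0147  0.0608] xdir [-0.866 -0.002  0.5  ] ydir [-0.002  1.    -0.   ]
n 4798 pitch 29.97 roll(dz/dy) 2.98 y [-0.0157  0.0152] x [-0.013   0.0144] z [0.1394 0.1566]
  return _methods._mean(a, axis=axis, dtype=dtype,
  ret = ret.dtype.type(ret / rcount)
```

To row units: 0.0217 m is 2.17, -0.0125 m is -1.25.

Call:
steer_hand --motion '[-0.6,0.07,1.04,0,0,-1.25,0.07,2.17,0,0,-1.25,0.07,2.17,0,0]'

```text
t: 19.9
ee_pos: [0.5757, 0.106, 0.3171]
ee_rot: [-0.0, 0.757, 0.653, -0.001]
ft_force: [0.2, 0.2, -0.4]
gripper_width: 0.0311
gripper_force: 59.5
```

Call:
steer_hand --motion '[-0.3,0,0.52,0,0,-0.4,0,0.7,0,0,-0.4,0,0.7,0,0]' --clamp_n 80

```text
t: 20.27
ee_pos: [0.5753, 0.1032, 0.3113]
ee_rot: [-0.0, 0.757, 0.654, -0.0]
ft_force: [-1.7, 0.7, -0.6]
gripper_width: 0.0308
gripper_force: 79.0
```

```bash
python3 rel.py 2>/dev/null| tail -1
```

```text
tip model [-0.0015 -0.0138  0.0282] xdir [-0.866 -0.002  0.5  ] ydir [-0.002  1.     0.001]
```

Call:
steer_hand --motion '[-0.1,0,0.17,0,0,-0.2,0,0.35,0,0,-0.2,0,0.35,0,0]'

```text
t: 20.7
ee_pos: [0.575, 0.1013, 0.3077]
ee_rot: [-0.0, 0.757, 0.654, -0.0]
ft_force: [-2.5, 0.8, -1.0]
gripper_width: 0.0304
gripper_force: 79.0
```

Call:
steer_hand --motion '[-0.1,0,0.17,0,0,-0.2,0,0.35,0,0,-0.2,0,0.35,0,0]'

```text
t: 21.08
ee_pos: [0.5749, 0.1001, 0.3048]
ee_rot: [-0.0, 0.757, 0.654, 0.001]
ft_force: [-3.5, 2.5, 3.6]
gripper_width: 0.0308
gripper_force: 79.5
```

```bash
python3 rel.py 2>/dev/null| tail -1; python3 -c "
from head import *
head()"
```

```text
tip model [-0.0023 -0.0136  0.0211] xdir [-0.865 -0.003  0.501] ydir [-0.003  1.     0.002]
n 4753 pitch 29.93 roll(dz/dy) 2.76 y [-0.0153  0.0154] x [-0.0119  0.0153] z [0.1387 0.1558]
```

To row units: 0.0035 m is 0.35, -0.002 m is -0.2.

Call:
steer_hand --motion '[-0.1,0,0.17,0,0,-0.2,0,0.35,0,0,-0.2,0,0.35,0,0]' --clamp_n 110

```text
t: 21.55
ee_pos: [0.575, 0.0973, 0.3011]
ee_rot: [0.0, 0.757, 0.654, 0.001]
ft_force: [-1.1, 3.9, 2.5]
gripper_width: 0.03
gripper_force: 108.5
```

Call:
steer_hand --motion '[-0.1,0,0.17,0,0,-0.2,0,0.35,0,0,-0.2,0,0.35,0,0]'

```text
t: 21.92
ee_pos: [0.5749, 0.0971, 0.2995]
ee_rot: [0.0, 0.756, 0.654, 0.002]
ft_force: [-4.7, 6.0, 16.8]
gripper_width: 0.0303
gripper_force: 110.0
```

```bash
python3 rel.py 2>/dev/null| tail -1; python3 -c "
from head import *
head()"
```

```text
tip model [-0.0029 -0.0126  0.0151] xdir [-0.865 -0.004  0.502] ydir [-0.002  1.     0.004]
n 4711 pitch 30.52 roll(dz/dy) 2.8 y [-0.0155  0.0151] x [-0.0118  0.0154] z [0.1388 0.1564]
```

To row units: 0.0026 m is 0.26, 0.0017 m is 0.17.

Call:
steer_hand --motion '[-0.1,0,0.17,0,0,-0.15,0,0.26,0,0,-0.15,0,0.26,0,0]'

```text
t: 22.4
ee_pos: [0.5748, 0.0973, 0.2987]
ee_rot: [-0.0, 0.756, 0.654, 0.003]
ft_force: [-8.6, 8.4, 29.2]
gripper_width: 0.0301
gripper_force: 111.3
```

Call:
steer_hand --motion '[-0.1,0,0.17,0,0,-0.15,0,0.26,0,0,-0.15,0,0.26,0,0]'

```text
t: 22.78
ee_pos: [0.5747, 0.0974, 0.2978]
ee_rot: [-0.0, 0.756, 0.655, 0.004]
ft_force: [-13.4, 11.8, 41.6]
gripper_width: 0.0304
gripper_force: 112.7
```

```bash
python3 rel.py 2>/dev/null| tail -1; python3 -c "
from head import *
head()"
```

```text
tip model [-0.0049 -0.0121  0.0141] xdir [-0.863 -0.006  0.506] ydir [-0.002  1.     0.007]
n 4742 pitch 31.43 roll(dz/dy) 3.01 y [-0.0154  0.0151] x [-0.0118  0.0153] z [0.1385 0.1565]
```

To row units: -0.0026 m is -0.26, 0.0015 m is 0.15.

Call:
steer_hand --motion '[0.15,-0.1,-0.26,0,0,0.15,-0.1,-0.26,0,0,0.15,-0.1,-0.26,0,0.06,0.15,-0.1,-0.26,0,0.06,0.15,-0.1,-0.26,0,0.06]'

```text
t: 23.5
ee_pos: [0.573, 0.0928, 0.2942]
ee_rot: [0.0, 0.757, 0.653, -0.001]
ft_force: [0.7, -0.2, -0.8]
gripper_width: 0.0602
gripper_force: 0.0
```

Call:
steer_hand --motion '[0,0,0,0,0.06,0,0,-3,0,0.06,0,0,-6,0,0.06,0,0,-6,0,0.06]'

```text
t: 24.0
ee_pos: [0.574, 0.0941, 0.357]
ee_rot: [0.001, 0.757, 0.654, 0.002]
ft_force: [-0.1, 0.8, -0.2]
gripper_width: 0.0601
gripper_force: 0.0
```

Create fin.py:
```python
from h import *
from plant import manip
o,B=frame(BED);c=manip.camera("wrist");np.savez("pics/wf.npz",**c);X=cloud(c).reshape(-1,3);b=(X-o)@B;col=c["pixels"].reshape(-1,3).astype(int)
w=(col[:,0]-col[:,2]>25)&(b[:,2]>.095)&(b[:,2]<.15)&(abs(b[:,0])<.05)&(b[:,1]>-.06)&(b[:,1]<.02);q=b[w]
k=abs(q[:,2]-np.median(q[:,2]))<.003;f=q[k]
print("head",len(f),np.median(f,0),rect(f[:,:2]),"slopes",np.linalg.lstsq(np.c_[f[:,:2],np.ones(len(f))],f[:,2],rcond=None)[0].round(3))
m=(abs(b[:,2]-.069)<.004)&(abs(b[:,0])<.055)&(b[:,1]>-.02)&(b[:,1]<.04)&(col.sum(1)<150);b=b[m];print("brick",m.sum(),rect(b[:,:2]),np.median(b[:,2]),"slopes",np.linalg.lstsq(np.c_[b[:,:2],np.ones(len(b))],b[:,2],rcond=None)[0].round(3))
```

```bash
python3 fin.py
```

```text
head 2418 [-0.00358663 -0.02141943  0.11713718] [array([ -4.1, -21.8]), array([31.9, 31.8]), np.float64(89.2)] slopes [ 0.008 -0.013  0.117]
brick 4435 [array([ 0.6, 10.4]), array([39.7, 91. ]), np.float64(88.5)] 0.06899430652884278 slopes [ 0.001 -0.041  0.069]
```

Run:
```python
from h import *
o,B=frame(BED)
for n in("wf","wrist5"):
    c=load(n);b=((cloud(c).reshape(-1,3))-o)@B
    b=b[(b[:,1]>-.001)&(b[:,1]<.026)&(abs(b[:,0])<.04)&(abs(b[:,2]-.069)<.005)];print(n,len(b),np.median(b[:,2]),np.linalg.lstsq(np.c_[b[:,:2],np.ones(len(b))],b[:,2],rcond=None)[0].round(4))
    d=((cloud(c).reshape(-1,3))-o)@B
    for x in(-.03,0,.03):
        k=(abs(d[:,0]-x)<.008)&(d[:,2]>.063)&(d[:,2]<.075)&(abs(d[:,1]-.012)<.03);print(x,np.percentile(d[k,1],[1,99]).round(4))
c=load("wf");cv2.imwrite("pics/wf.png",c["pixels"][:,:,::-1])
```

```bash
python3 -c "
from h import *;go(*(bed2w((-.003,-.0215,.128))),-8.5)"
```

```text
wf 3383 0.06908575524607817 [ 0.0011 -0.0508  0.0697]
-0.03 [-0.0038  0.0309]
0 [-0.0011  0.0311]
0.03 [-0.0042  0.0252]
wrist5 2413 0.06817047339096123 [0.0001 0.001  0.0682]
-0.03 [-0.0062  0.0291]
0 [-0.0058  0.0287]
0.03 [-0.0057  0.0293]
shift [ 0.0106 -0.0014  0.0394] turn 0.002 toolz [ 0.002 -0.    -1.   ] yang -8.38 j [ 0.11  0.52 -0.48  1.75  0.29  0.94 -0.63]
```

View pics/wf.png

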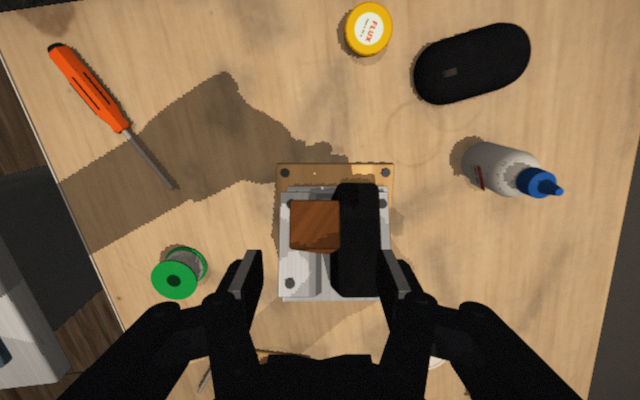

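The wrist view shows the wedge head (315,225) straight in the gap beside the brick (357,240). The brick's top leans about 0.05 rad over the cheek. Pressing the head down with closed fingers should push the brick's foot back to the cheek and tighten the fit.

To row units: -0.03 m is -3.

Call:
steer_hand --motion '[0,0,-3,0,0.0,0,0,-3,0,0.0,0,0,-3,0,0.0,0,0,-3,0,0.0,0,0,-3,0,0.0]' --clamp_n 40

```text
t: 24.68
ee_pos: [0.5729, 0.0939, 0.384]
ee_rot: [-0.0, 0.757, 0.654, -0.001]
ft_force: [1.0, 0.3, 0.5]
gripper_width: 0.0
gripper_force: 0.0
```

Call:
steer_hand --motion '[0,0,0,0,0,0,0,0,0,0]'

```text
t: 24.92
ee_pos: [0.5731, 0.094, 0.3847]
ee_rot: [-0.0, 0.757, 0.654, -0.0]
ft_force: [0.3, 0.3, -0.2]
gripper_width: 0.0
gripper_force: 0.0
```

Run:
```python
from h import *
from plant import manip
th=np.radians(-8.5);Rt=np.array([[-np.sin(th),np.cos(th),0],[np.cos(th),np.sin(th),0],[0,0,-1]]).T
for z in(.14,.121):
    t=bed2w((-.003,-.018,z))-Rt@np.array([-.011,0,.173]);go(t[0],t[1],t[2]-manip.tcp_to_grasp,-8.5)
```

```bash
python3 fin.py
```

```text
shift [0.0275 0.0025 0.04  ] turn 0.002 toolz [-0. -0. -1.] yang -8.36 j [ 0.12  0.49 -0.49  1.72  0.26  1.   -0.61]
shift [0.018  0.0025 0.0564] turn 0.002 toolz [-0. -0. -1.] yang -8.36 j [ 0.12  0.49 -0.49  1.72  0.26  1.   -0.61]
head 1888 [-0.00342121 -0.02133365  0.11710604] [array([ -3.9, -21.4]), array([31.5, 32.3]), np.float64(0.8)] slopes [ 0.007 -0.016  0.117]
brick 3602 [array([ 1.1, 11.8]), array([91.4, 39.8]), np.float64(0.3)] 0.06893392943617885 slopes [ 0.002 -0.049  0.07 ]
```

Call:
steer_hand --motion '[2.75,0.25,1,0,0,2.75,0.25,4,0,0,1.8,0.25,5.64,0,0,1.8,0.25,5.64,0,0]'

```text
t: 25.48
ee_pos: [0.5778, 0.1094, 0.3272]
ee_rot: [-0.0, 0.757, 0.653, -0.002]
ft_force: [-0.5, 0.6, 0.4]
gripper_width: 0.0001
gripper_force: 0.0
```

Call:
steer_hand --motion '[-0.1,0,0.17,0,0,-0.2,0,0.35,0,0,-0.2,0,0.35,0,0]'

```text
t: 25.85
ee_pos: [0.578, 0.1093, 0.3254]
ee_rot: [0.0, 0.757, 0.654, 0.0]
ft_force: [-0.1, 0.8, -0.3]
gripper_width: 0.0002
gripper_force: 0.0
```

Call:
steer_hand --motion '[-0.1,0,0.17,0,0,-0.15,0,0.26,0,0,-0.15,0,0.26,0,0]'

```text
t: 26.22
ee_pos: [0.5784, 0.1092, 0.3239]
ee_rot: [0.0, 0.757, 0.654, 0.002]
ft_force: [-0.3, 1.8, 6.3]
gripper_width: 0.0003
gripper_force: 3.6
```

The manual's scale: shifts go in cm and turns go in units of 0.05 rad. Converting my numbers, 0.0035 m is 0.35, -0.002 m is -0.2.

Call:
steer_hand --motion '[-0.1,0,0.17,0,0,-0.2,0,0.35,0,0,-0.2,0,0.35,0,0]'

```text
t: 26.6
ee_pos: [0.5784, 0.1098, 0.3223]
ee_rot: [-0.0, 0.756, 0.655, 0.004]
ft_force: [-2.5, 6.7, 17.1]
gripper_width: -0.0003
gripper_force: 8.9
```

Call:
steer_hand --motion '[-0.1,0,0.17,0,0,-0.15,0,0.26,0,0,-0.15,0,0.26,0,0]'

```text
t: 26.98
ee_pos: [0.5784, 0.1102, 0.3213]
ee_rot: [-0.001, 0.756, 0.655, 0.006]
ft_force: [-5.2, 10.1, 26.7]
gripper_width: -0.0
gripper_force: 13.5
```

To row units: -0.09 m is -9, -0.07 m is -7.

Call:
steer_hand --motion '[0.15,0,-0.3,0,0,0.5,0,-2,0,0,-3,0,-7,0,0,-3,0,-9,0,0,-3,0,-9,0,0]'

```text
t: 27.6
ee_pos: [0.5733, 0.0743, 0.4082]
ee_rot: [0.001, 0.757, 0.653, 0.001]
ft_force: [-0.4, -0.1, -0.7]
gripper_width: -0.0002
gripper_force: 0.0
```

Call:
steer_hand --motion '[0,0,0,0,0,0,0,0,0,0]'

```text
t: 27.85
ee_pos: [0.5724, 0.075, 0.405]
ee_rot: [-0.001, 0.757, 0.654, -0.001]
ft_force: [0.9, 1.0, 0.1]
gripper_width: 0.0001
gripper_force: 0.0
```

```bash
python3 fin.py
```

Run:
```python
from h import *
o,B=frame(BED);b=((cloud(load("wf")).reshape(-1,3))-o)@B
b=b[(b[:,1]>-.001)&(b[:,1]<.026)&(abs(b[:,0])<.04)&(abs(b[:,2]-.069)<.005)];print(len(b),np.linalg.lstsq(np.c_[b[:,:2],np.ones(len(b))],b[:,2],rcond=None)[0].round(4))
```

```text
head 1646 [-0.00626849 -0.02208051  0.11625934] [array([ -7.1, -21.9]), array([32.5, 32.1]), np.float64(89.9)] slopes [ 0.037 -0.012  0.116]
brick 3430 [array([ 1.6, 11.7]), array([92. , 37.4]), np.float64(0.1)] 0.06861571075411649 slopes [-0.002 -0.029  0.069]
2425 [ 0.0001 -0.0349  0.0692]
```

```bash
python3 -c "
from plant import manip
print(manip.hand_in())"
```

```text
the job is handed in; nothing more can be done
None
```

I handed the job in with the brick seated at the cheek and the thick wedge driven into the gap with about 28 N. By the last wrist camera view, the brick leans about 0.035 rad, the wedge is about 0.04 rad off straight and its tip is about 12 mm above the floor. I could not measure the clamping force directly, and the hand-in returned no verdict.

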